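# Bring the tote of inserts over the feeder bowl, tilted and ready to tip

### The arm

A 6-joint arm with a two-finger parallel gripper is mounted at the origin on the work surface. World frame = base frame: x ahead of the robot, y to its left, z up, the work surface at z = 0. Lengths are in m, angles in rad, forces in N, time in s.
With the tool pointing down it reaches from about 0.35 to 1 m from the base axis. Payload 7.1 kg.
Tool frame: the origin (TCP) lies at the very end of the fingers, on their centre line; the grasp point (between the pads) lies 19 mm behind it; x points along the fingers, z is the direction in which the jaws open and shut, and the axes are right-handed (so a half turn about x gives the same grasp; the last joint's range is limited). The gripper opens to 85 mm and grips with 20 to 120 N. Pads are 22 mm wide; open, the fingers measure 114 mm over their backs; the gripper's body (76 mm by 85 mm) begins 54 mm behind the grasp point. The pads swing forward as they close: fully open they stand 13 mm farther back than shut.
Start: joints at [1.196, 0.423, 1.63, -0, 1.089, -0.019], TCP at [0.218, 0.586, 0.231] pointing down, gripper open.
Joint ranges: [-3, 3], [-0.9, 2.11], [0.09, 2.58], [-1.31, 4.45], [0.11, 2.69], [-2.54, 2.54]. Speed limits (rad/s): [2.39, 2.39, 3.01, 3.14, 3.14, 3.14].

### API

Orientations are given as a unit quaternion [x, y, z, w].
In Python, from plant import r, vision, job gives the robot as it stands.
- The arm moves only by the tool apply_moves, never from a script. Its argument "motion" is one flat list of numbers, 7 for each row, row after row: the opening, from 0 (shut) to 1 (fully open), then the shift along the tool's x, y, z in cm, then the turn, a rotation vector about the tool's x, y, z in degrees. A call has 1 to 5 rows; each row is the pose to reach, as a shift and turn from the pose commanded when the call began, along the tool's axes at that moment; what a row does not reach only later rows make up. A row lasts 1/8 s, in which the tool goes at most 62.5 mm and 10.7 degrees, less where a joint would pass 70% of its speed; a pose out of reach is approached as far as the arm can. A call with a gripper value outside its range is refused whole. The fingers move at their own pace and stop on an object; "grip_force" is the grip in N (left out, the last holds). Time passes only in rows, so rows that repeat a pose let the fingers close. It gives the time, the measured TCP pose, the force and the opening at its end, in the units of the state.
- r.sense(): the state, without advancing time (a new reading comes with each control period).
- vision.capture(name): name is "scene" or "top" or "wrist"; returns a dict with "color" (400x640x3 uint8, red, green, blue), "z_map" (400x640 float32, m along the optical axis (not along the pixel's ray), 0 where there is no reading), "vfov" (degrees; the focal length in pixels is half the picture's height over the tangent of half this angle, whatever the lens; pixels are square), "cx", "cy" (the principal point, pixels), "R" (3x3) and "t" (3): a world point X has camera coordinates R X + t. Camera axes: x right, y down, z forward; pixel columns grow to the right and rows downward; lengths in m; the calibration is good to about 2 mm. A picture is of the moment at which its call begins.
- job.hand_in(): hands the job in, once; it reports no verdict.
The state is a dict: "clock": time; "joint_positions": joint angles; "qvel": joint speeds; "tau": joint torques, N m; "tcp_pos": TCP position; "ee_rot": TCP orientation; "wrist_force": force on the tool from outside, world axes, zero at the start; "ft_torque": the same for the moment, N m; "gripper_width": finger opening in m.
Only numpy, scipy, OpenCV 4.12 (cv2) and the standard library are available. Lean on these libraries where they do the work, as an engineer would, in place of code of your own. Each camera call takes 0.05 s, during which the arm holds its last target.

### The job

Flip the feeder's toggle isolator right over from on to off, and only then lift the tote of steel inserts by its handle and tilt it so that all four inserts slide down into its low-lipped corner. Finish while still holding the tote in the gripper, still and tilted, clear of everything, with that low corner above the rim and over the middle of the feeder bowl, ready to be tipped in: do not let any insert out, do not put the tote down, and leave the other things on the bench where they are.

Things in the scene. Friction and masses are not known exactly. Their poses are not given: they have to be found in the camera images.
- tote_handle (a point): Centre of the tote's handle bar, 89 mm above the tote's underside. The tote is a loose white plastic open box, 184 mm (its x) by 134 mm (its y) outside, walls 46 mm high and 5 mm thick, floor 5 mm thick, about 0.35 kg, standing flat on the bench. The bar crosses over the middle of the tote along the tote's y: 16 mm wide (x), 22 mm tall, 134 mm long, carried at its ends by two flat uprights on the outside of the long walls. Axes: the tote's x, y, z (z up when it stands level).
- tote_corner (a point): The tote's low-lipped corner, where both walls are cut down to 28 mm over the last 50 mm (the other three corners are full height): the point where the two inner wall faces meet the top of the tote's floor. In the tote's axes it lies 87 mm in -x, 62 mm in -y and 84 mm below tote_handle. Same axes as the tote.
- isolator (a joint): Toggle lever of the feeder's isolator switch: 0 = on (leaning 0.6 rad from upright towards the box's -x), 1.2 = off (leaning 0.6 rad towards its +x). Over-centre: it snaps to the end nearer to it once past upright (0.6), under its own weight, and takes about 1 to 2 N at the tip to start. It begins on.
- isolator_tip (a point): Centre of the lever's black grip, 14 mm thick, 40 mm wide (y), 26 mm long along the lever; it lies 67 mm along the lever from the hinge. The hinge runs along y, on top of a grey box 90 (x) x 80 (y) x 70 mm high fixed to the bench, over the box's centre, 70 mm above the bench. With the lever at 0 the grip lies 38 mm from the hinge in the box's -x, 125 mm above the bench. Axes: turn with the lever about y; at joint value 0 they are the box's axes, z up.
- feeder_rim (a point): Centre of the mouth of the round metal bowl feeder, at rim height, 95 mm above the bench. The bowl is open on top, 180 mm across at the rim with a 4 mm wall, and fixed to the bench.
- insert0_center (a point): Centre of one of four alike loose steel inserts lying in the tote: a slippery flanged bush, 18 mm across, 12 mm high, 20 g; it slides on the tote's floor at a slope of some 12 degrees, and into the corner, along a wall, at some 20.
- insert1_center (a point): Centre of one of four alike loose steel inserts lying in the tote: a slippery flanged bush, 18 mm across, 12 mm high, 20 g; it slides on the tote's floor at a slope of some 12 degrees, and into the corner, along a wall, at some 20.
- insert2_center (a point): Centre of one of four alike loose steel inserts lying in the tote: a slippery flanged bush, 18 mm across, 12 mm high, 20 g; it slides on the tote's floor at a slope of some 12 degrees, and into the corner, along a wall, at some 20.
- insert3_center (a point): Centre of one of four alike loose steel inserts lying in the tote: a slippery flanged bush, 18 mm across, 12 mm high, 20 g; it slides on the tote's floor at a slope of some 12 degrees, and into the corner, along a wall, at some 20.
- screwdriver: Bystander, to be left alone: loose screwdriver, 150 mm, lying on the bench. Origin at the middle of its underside.
- jar: Bystander, to be left alone: closed white jar, 52 mm across, 55 mm high. Origin at the underside.
- wrench: Bystander, to be left alone: steel wrench, 170 mm, lying on the bench. Origin at the middle of its underside.
- clamp: Bystander, to be left alone: aluminium strap clamp 90 x 30 x 12 mm with a black knob, 34 mm high in all. Origin at the underside.
- spacer: Bystander, to be left alone: aluminium ring, 52 mm across, 18 mm high. Origin at the underside.
- housing: Bystander, to be left alone: white moulded tray-like part, 70 x 50 x 24 mm. Origin at the underside.
- spare_horn: Bystander, to be left alone: upright aluminium cylinder, 38 mm across, 75 mm high. Origin at the underside.
Things that resemble listed ones, but are neither listed nor needed, are in the scene too. Leave any yellow look-alike of the part that bears tote_handle alone. Leave any yellow look-alike of the part that bears feeder_rim alone.

How it is judged:
By the outcome, as a careful person would: the job done as asked, in the order asked, and still so for the second after the job is handed in, while the arm keeps its last pose, push and grip.
It also fails if it takes over 54 s, if anything falls off the work surface, if the arm or the gripper's body presses on something with over 40 N, if the wrist force passes 120 N, or if a joint passes its speed limit or range.

## Working session

There is one attempt and no reset: what is moved stays moved. The work goes in short steps, Python scripts to look and compute and a tool call to move; the robot and the scene stay as the last step left them, time stands still between calls to the robot, and variables do not carry over. Pictures are saved under pics/ and viewed, and the job is handed in when it is done.

Besides the shell and the picture viewer there is one more tool, called after "Request:" by a JSON object that holds its "fn" and its "kwargs", one argument or row to a line. apply_moves: Moves the arm, as the interface text tells. Its arguments: {"type":"object","properties":{"motion":{"type":"array"},"grip_force":{"type":"number"}},"required":["motion"]}

```bash
mkdir -p pics; ls; cat > h.py <<'E'
import numpy as np, cv2
from plant import r, vision, job
def cap(n):
    d=vision.capture(n); d['f']=200/np.tan(np.radians(d['vfov'])/2); d['R']=np.array(d['R']); d['t']=np.array(d['t']); return d
def pts(d):
    v,u=np.mgrid[0:400,0:640]; z=d['z_map']
    c=np.stack([(u-d['cx'])/d['f']*z,(v-d['cy'])/d['f']*z,z],-1)
    return (c-d['t'])@d['R']
def ray(d,u,v,h):
    c=np.array([(u-d['cx'])/d['f'],(v-d['cy'])/d['f'],1.]); o=-d['R'].T@d['t']; w=d['R'].T@c
    return o+w*(h-o[2])/w[2]
def proj(d,X):
    c=d['R']@np.array(X)+d['t']; return c[0]/c[2]*d['f']+d['cx'],c[1]/c[2]*d['f']+d['cy']
def save(d,n,crop=None,s=1):
    im=d['color'][:,:,::-1]
    if crop: x0,y0,x1,y1=crop; im=im[y0:y1,x0:x1]
    im=cv2.resize(im,None,fx=s,fy=s,interpolation=cv2.INTER_CUBIC); cv2.imwrite('pics/'+n,im)
E
python3 - <<'E'
from h import *
import pickle
for n in ['scene','top','wrist']:
    d=cap(n); save(d,n+'0.png',s=1.25); pickle.dump(d,open(n+'0.pkl','wb'))
    print(n,d['vfov'],d['cx'],d['cy'],-d['R'].T@d['t'])
print(r.sense())
E
```

```text
pics
scene 42.70744338998505 316.20044255450864 205.79766787339375 [ 1.27696539 -0.77774947  0.93196863]
top 57.22336384925661 322.34932556288294 201.17193030527463 [ 0.29564135 -0.01860085  1.28423953]
wrist 69.66996812458032 323.0257988330307 201.85390422593645 [0.13803857 0.61470909 0.37485339]
{'clock': 0.15, 'joint_positions': array([ 1.19598897e+00,  4.23707902e-01,  1.63047357e+00,  1.31839208e-05,
        1.08861298e+00, -1.90242236e-02]), 'qvel': array([ 0.00154381, -0.00246916, -0.00187004, -0.00154983,  0.00156594,
        0.00013448]), 'tau': array([ 1.14967570e-04, -5.57765758e+01, -2.82016808e+01, -1.18266184e-04,
        4.84461561e-03, -1.35173025e-05]), 'tcp_pos': array([0.21753932, 0.58548157, 0.23071373]), 'ee_rot': array([-0.40386266,  0.58094374,  0.40339781,  0.58023231]), 'wrist_force': array([ 1.05982756e+00, -1.95890882e-01, -5.43053772e-04]), 'ft_torque': array([ 0.0340759 , -0.06265734, -0.02632485]), 'gripper_width': 0.08546207095256779}
```

View pics/scene0.png

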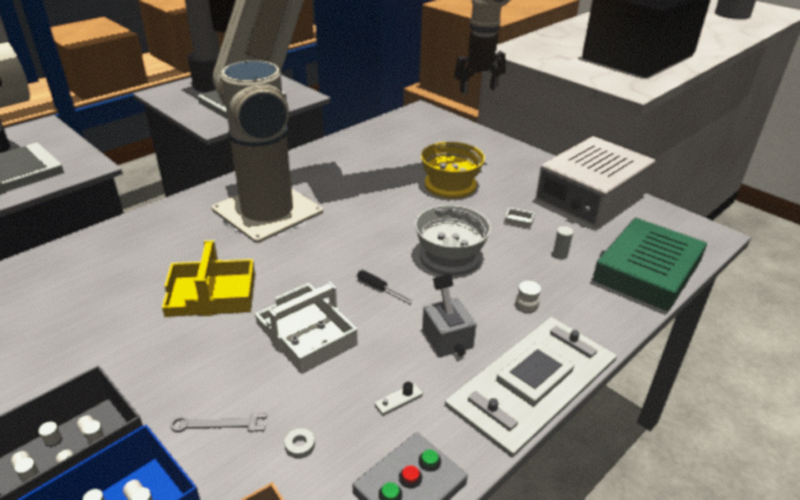

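View pics/top0.png

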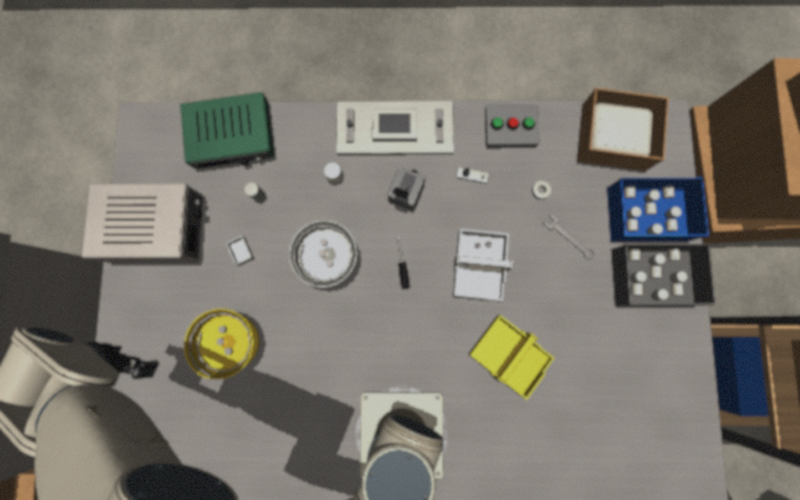

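View pics/wrist0.png

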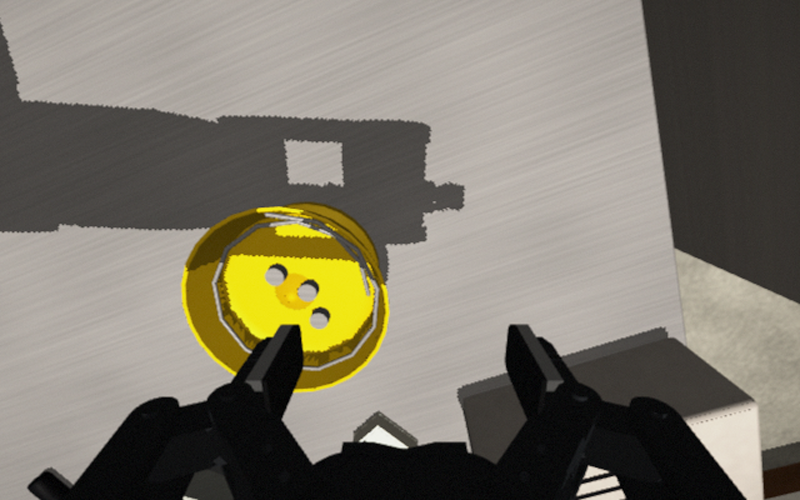

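Top picture (800-px scale): white tote at (482,265), its yellow look-alike at (512,357). Steel bowl at (325,255), yellow bowl at (222,343). Isolator box at (405,188); the control panel with buttons at (512,125) isn't it. By the description I choose the white tote, the metal bowl and the grey box with the lever. I'll check these in close crops.

```bash
python3 - <<'E'
import pickle
from h import *
t=pickle.load(open('top0.pkl','rb'));s=pickle.load(open('scene0.pkl','rb'))
a=t['color'][120:260,220:430,::-1]; b=s['color'][140:310,190:410,::-1]
cv2.imwrite('pics/ct.png',cv2.resize(a,None,fx=3.8,fy=3.8,interpolation=2)); cv2.imwrite('pics/cs.png',cv2.resize(b,None,fx=3.5,fy=3.5,interpolation=2))
P=pts(t)
for (u,v) in [(260,204),(385,211),(385,195),(385,228),(410,212),(369,212),(324,150),(300,204)]: print(u,v,P[v,u].round(3))
E
```

```text
260 204 [0.472 0.203 0.062]
385 211 [ 0.444 -0.212  0.095]
385 195 [ 0.512 -0.228  0.005]
385 228 [ 0.396 -0.225  0.007]
410 212 [ 0.452 -0.315 -0.001]
369 212 [ 0.452 -0.171  0.005]
324 150 [ 0.649 -0.013  0.1  ]
300 204 [ 0.482  0.073 -0.003]
```

View pics/ct.png

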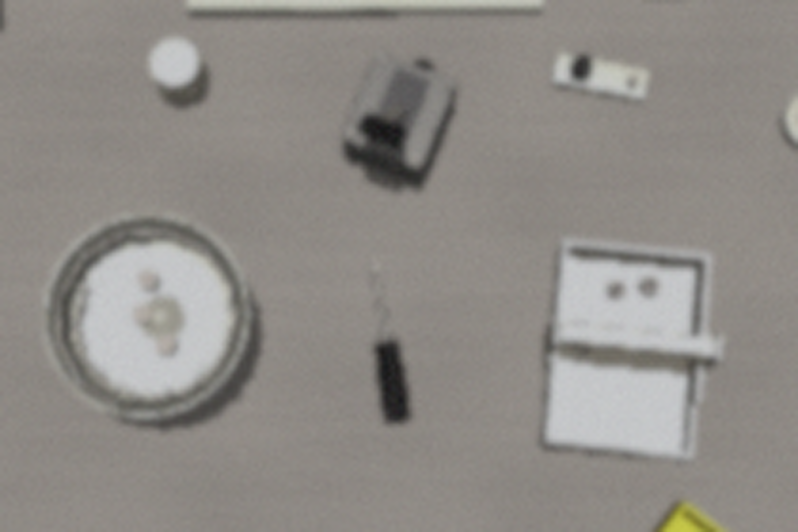

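View pics/cs.png

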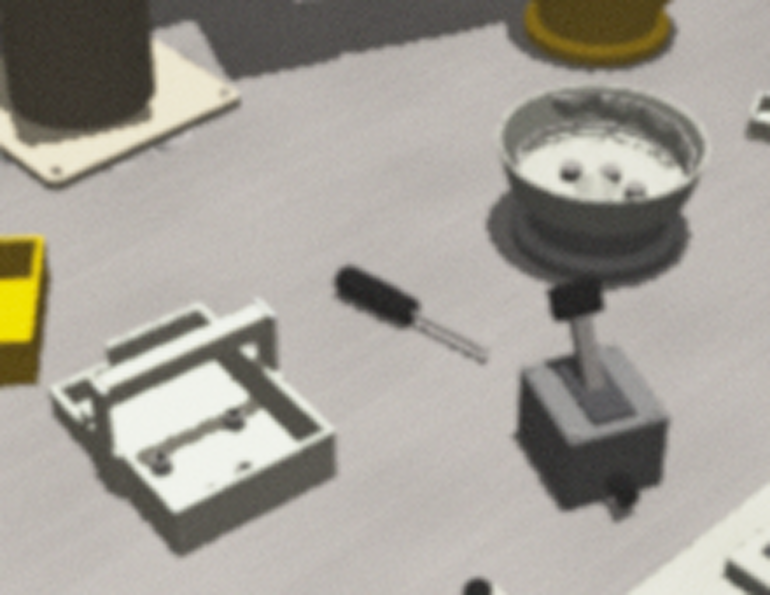

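The crops confirm the choice. The white tote's lowered corner is at scene-crop (55,390), which is its robot-near, right-hand corner. That puts tote x ≈ world +x, turned slightly right. The lever's black grip, at top-crop (385,128), leans to the robot side of its box. Next I'll measure coarsely.

```bash
cat >> h.py <<'E'
from scipy.spatial.transform import Rotation as Ro
def plan(T,Rt=None):
    """shift cm and rotvec deg, tool axes, from measured pose to target"""
    s=r.sense(); R0=Ro.from_quat(s['ee_rot']); d=R0.inv().apply(np.array(T)-s['tcp_pos'])*100
    rv=(R0.inv()*Rt).as_rotvec(degrees=True) if Rt is not None else np.zeros(3)
    print('shift',d.round(2),'turn',rv.round(2)); return d,rv
def tool(xdir,zdir):
    x=np.array(xdir,float);x/=np.linalg.norm(x);z=np.array(zdir,float);z-=x*(z@x);z/=np.linalg.norm(z)
    return Ro.from_matrix(np.stack([x,np.cross(z,x),z],1))
E
python3 - <<'E'
import pickle
from h import *
t=pickle.load(open('top0.pkl','rb'));P=pts(t)
w=pickle.load(open('wrist0.pkl','rb'));print('wrist R',w['R'].round(3)); print(Ro.from_quat(r.sense()['ee_rot']).as_matrix().round(3))
v,u=np.mgrid[0:400,0:640]
def reg(a,b,c,d,z0,z1):
    m=(u>a)&(u<b)&(v>c)&(v<d)&(P[...,2]>z0)&(P[...,2]<z1); return P[m]
for nm,a in dict(bowlrim=(225,292,170,236,.085,.11),box=(305,345,132,170,.06,.08),grip=(305,345,132,170,.1,.2),wallrim=(355,415,175,245,.035,.06),bar=(355,420,195,225,.085,.12)).items():
    q=reg(*a); print(nm,len(q),q.mean(0).round(3),np.median(q,0).round(3),q.min(0).round(3),q.max(0).round(3))
    print('  rect',cv2.minAreaRect((q[:,:2]*1000).astype(np.float32)), 'circ',cv2.minEnclosingCircle((q[:,:2]*1000).astype(np.float32)))
E
```

```text
wrist R [[ 0.348  0.938 -0.002]
 [ 0.886 -0.328  0.329]
 [ 0.308 -0.116 -0.944]]
[[-0.    -0.937  0.348]
 [-0.001  0.348  0.937]
 [-1.     0.    -0.001]]
bowlrim 372 [0.474 0.22  0.092] [0.475 0.238 0.093] [0.386 0.115 0.085] [0.563 0.293 0.101]
  rect ((471.84466552734375, 203.79852294921875), (177.41180419921875, 175.40647888183594), 45.03288269042969) circ ((473.3648376464844, 203.56845092773438), 89.67357635498047)
box 502 [ 0.663 -0.018  0.071] [ 0.667 -0.02   0.071] [ 0.607 -0.065  0.06 ] [0.716 0.035 0.079]
  rect ((662.8764038085938, -15.428245544433594), (79.92345428466797, 93.56781768798828), 67.6194076538086) circ ((661.4157104492188, -14.657032012939453), 57.760955810546875)
grip 80 [ 0.628 -0.002  0.131] [ 0.626 -0.003  0.134] [ 0.612 -0.02   0.1  ] [0.649 0.019 0.14 ]
  rect ((633.5575561523438, -4.2484130859375), (38.27525329589844, 34.982933044433594), 66.51800537109375) circ ((630.4358520507812, -1.8356202840805054), 21.54438018798828)
wallrim 282 [ 0.466 -0.215  0.045] [ 0.481 -0.203  0.046] [ 0.359 -0.294  0.035] [ 0.547 -0.144  0.054]
  rect ((449.43743896484375, -219.1719970703125), (141.84466552734375, 184.1122283935547), 83.87415313720703) circ ((449.40240478515625, -219.1505126953125), 112.28154754638672)
bar 252 [ 0.449 -0.22   0.099] [ 0.449 -0.221  0.1  ] [ 0.43  -0.292  0.085] [ 0.467 -0.148  0.106]
  rect ((448.5824279785156, -219.78709411621094), (143.86386108398438, 23.01479148864746), 84.36503601074219) circ ((450.71539306640625, -219.99215698242188), 72.27571105957031)
```

```bash
python3 - <<'E'
from h import *
y=np.radians(-22.5);bx=np.array([np.cos(y),np.sin(y),0]);by=np.array([-np.sin(y),np.cos(y),0])
H=np.array([.662,-.0155,0]); Rt=tool([0,0,-1],by); print(Rt.as_matrix().round(2))
plan(H-.12*bx+[0,0,.27],Rt)
E
```

```text
[[ 0.   -0.92  0.38]
 [ 0.    0.38  0.92]
 [-1.   -0.    0.  ]]
shift [ -3.88 -50.6  -40.41] turn [ 2.11 -0.07 -0.  ]
```

Request:
{"fn": "apply_moves", "kwargs": {
  "motion": [0,-3.9,-50.6,-40.4,2.1,0,0,0,-3.9,-50.6,-40.4,2.1,0,0,0,-3.9,-50.6,-40.4,2.1,0,0,0,-3.9,-50.6,-40.4,2.1,0,0,0,-3.9,-50.6,-40.4,2.1,0,0]
}}

```text
clock: 0.78
tcp_pos: [0.379, 0.3167, 0.2502]
ee_rot: [-0.393, 0.588, 0.393, 0.588]
wrist_force: [0.5, 0.5, 0.1]
gripper_width: 0.0001
```

```bash
python3 - <<'E'
from h import *
y=np.radians(-22.5);bx=np.array([np.cos(y),np.sin(y),0]);by=np.array([-np.sin(y),np.cos(y),0])
H=np.array([.662,-.0155,0]); Rt=tool([0,0,-1],by)
plan(H-.12*bx+[0,0,.27],Rt); print(r.sense())
E
```

```text
shift [ -1.98 -26.84 -19.88] turn [0.04 0.01 0.01]
{'clock': 0.775, 'joint_positions': array([ 6.71996728e-01,  2.05494495e-01,  1.89643591e+00, -8.07735982e-05,
        1.03949161e+00, -5.06684657e-01]), 'qvel': array([-9.82682986e-01, -1.98218930e-01,  1.78231886e-01, -8.59596893e-04,
        1.07962528e-02, -9.73363105e-01]), 'tau': array([  7.38678709, -40.69164276, -25.89748085,   0.09422741,
         0.24605728,   1.33056153]), 'tcp_pos': array([0.37903878, 0.31670821, 0.25022199]), 'ee_rot': array([-0.39305076,  0.58775284,  0.39301165,  0.58787715]), 'wrist_force': array([0.50065899, 0.49442987, 0.09754906]), 'ft_torque': array([ 0.03737832, -0.06722195,  0.03744623]), 'gripper_width': 5.416734532838152e-05}
```

Request:
{"fn": "apply_moves", "kwargs": {
  "motion": [0,-2,-26.8,-19.9,0,0,0,0,-2,-26.8,-19.9,0,0,0,0,-2,-26.8,-19.9,0,0,0,0,-2,-26.8,-19.9,0,0,0,0,-2,-26.8,-19.9,0,0,0]
}}

```text
clock: 1.4
tcp_pos: [0.5394, 0.0489, 0.2689]
ee_rot: [-0.393, 0.588, 0.393, 0.588]
wrist_force: [2.1, 0.5, 1.1]
gripper_width: 0.0
```

```bash
python3 - <<'E'
from h import *
import pickle
y=np.radians(-22.5);bx=np.array([np.cos(y),np.sin(y),0]);by=np.array([-np.sin(y),np.cos(y),0])
H=np.array([.662,-.0155,0]); Rt=tool([0,0,-1],by)
plan(H-.12*bx+[0,0,.27],Rt); s=r.sense();print(s['tcp_pos'],s['qvel'].round(3))
d=cap('wrist'); pickle.dump(d,open('w1.pkl','wb')); save(d,'w1.png',s=1.25)
E
```

```text
shift [-0.11 -1.8  -1.26] turn [0.   0.01 0.  ]
[0.53937569 0.04894324 0.26894082] [-0.859  0.269 -0.44   0.001  0.161 -0.855]
```

View pics/w1.png

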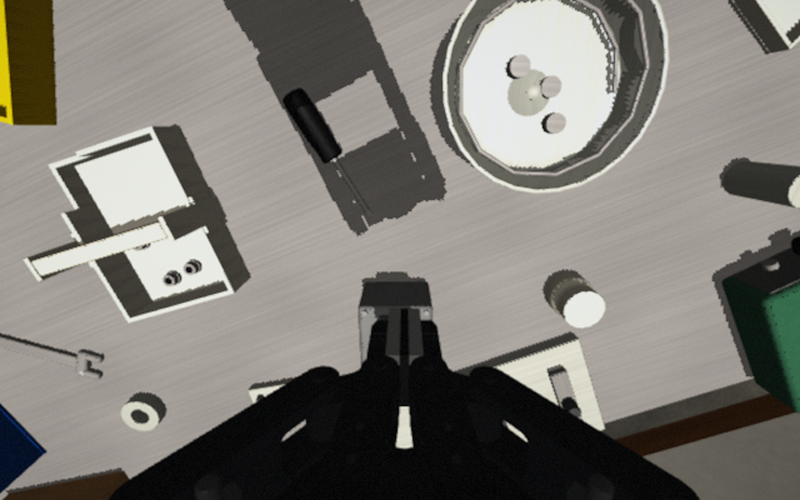

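The wrist picture shows the tote at (140,225), with the lowered corner at its upper left (55,165) and two inserts at (172,277) and (192,267). The steel bowl is at (553,95). The lever sits behind the fingers, so I'll triangulate its grip from top and scene.

```bash
python3 - <<'E'
import pickle
from h import *
t=pickle.load(open('top0.pkl','rb'));s=pickle.load(open('scene0.pkl','rb'));w=pickle.load(open('w1.pkl','rb'))
def blob(d,box):
    a,b,c,e=box; g=d['color'].max(2); m=np.zeros_like(g); m[c:e,a:b]=(g[c:e,a:b]<50)*255
    n,l,st,ce=cv2.connectedComponentsWithStats(m); print([(ce[i].round(1),st[i,4]) for i in range(1,n) if st[i,4]>8])
    i=1+np.argmax(st[1:,4]); return ce[i]
a=blob(t,(310,332,146,163)); b=blob(s,(345,365,218,232))
# closest point between the two rays
A=[]
for d,p in((t,a),(s,b)):
    o=-d['R'].T@d['t'];q=ray(d,*p,.1)-o;A.append((o,q/np.linalg.norm(q)))
M=sum(np.eye(3)-np.outer(k,k) for o,k in A);v=sum((np.eye(3)-np.outer(k,k))@o for o,k in A);X=np.linalg.solve(M,v)
print('grip',X.round(4),'expected',[.627,-.001,.125]); print(proj(t,X),a,proj(s,X),b)
P=pts(w); vv,uu=np.mgrid[0:400,0:640]
q=P[(uu>340)&(uu<540)&(vv<155)&(P[...,2]>.088)&(P[...,2]<.102)]; print('bowl',len(q),q[:,2].max(),cv2.minEnclosingCircle((q[:,:2]*1000).astype(np.float32)))
q=P[(uu>10)&(uu<210)&(vv<262)&(vv>95)&(P[...,2]>.09)&(P[...,2]<.11)]; print('bar',len(q),np.median(q[:,2]),cv2.minAreaRect((q[:,:2]*1000).astype(np.float32)))
q=P[(uu>10)&(uu<210)&(vv<262)&(vv>95)&(P[...,2]>.04)&(P[...,2]<.05)]; print('rim',len(q),np.median(q[:,2]),cv2.minAreaRect((q[:,:2]*1000).astype(np.float32)))
E
```

```text
[(array([320.6, 154.4]), np.int32(51)), (array([317., 161.]), np.int32(21))]
[(array([354.4, 224.4]), np.int32(119))]
grip [ 6.278e-01 -4.000e-04  1.273e-01] expected [0.627, -0.001, 0.125]
(np.float64(320.0236708735704), np.float64(153.8535852832976)) [320.56862745 154.35294118] (np.float64(353.47236512612204), np.float64(224.51539448548567)) [354.41176471 224.35294118]
bowl 3134 0.09901639830623406 ((474.4049987792969, 206.27801513671875), 89.92350769042969)
bar 1954 0.10132709618756097 ((451.2349853515625, -217.63047790527344), (145.15057373046875, 23.92117691040039), 83.98654174804688)
rim 2494 0.04683587953203484 ((430.58465576171875, -215.37884521484375), (144.78433227539062, 226.21673583984375), 84.08028411865234)
```

```bash
python3 - <<'E'
from h import *
y=np.radians(-22.5);bx=np.array([np.cos(y),np.sin(y),0]);by=np.array([-np.sin(y),np.cos(y),0])
H=np.array([.663,-.0152,0]); Rt=tool([0,0,-1],by)
plan(H-.10*bx+[0,0,.113],Rt); s=r.sense();print(s['tcp_pos'],s['qvel'].round(3))
E
```

```text
shift [15.69 -3.23 -0.81] turn [-0.14 -0.07  0.28]
[0.54326086 0.043409   0.26970567] [ 0.088 -0.03   0.05   0.025 -0.014  0.156]
```

Request:
{"fn": "apply_moves", "kwargs": {
  "motion": [0,5,-2.5,-0.5,0,0,0,0,10,-2.5,-0.5,0,0,0,0,13,-2.5,-0.5,0,0,0,0,13,-2.5,-0.5,0,0,0,0,13,-2.5,-0.5,0,0,0]
}}

```text
clock: 2.08
tcp_pos: [0.5606, 0.0368, 0.1399]
ee_rot: [-0.393, 0.587, 0.393, 0.588]
wrist_force: [-0.5, 0.3, 0.8]
gripper_width: 0.0004
```

```bash
python3 - <<'E'
from h import *
y=np.radians(-22.5);bx=np.array([np.cos(y),np.sin(y),0]);by=np.array([-np.sin(y),np.cos(y),0])
H=np.array([.663,-.0152,0]); Rt=tool([0,0,-1],by)
plan(H-.10*bx+[0,0,.113],Rt); s=r.sense();print(s['tcp_pos'],s['qvel'].round(3))
E
```

```text
shift [ 2.69 -1.45 -0.89] turn [0.02 0.03 0.07]
[0.56061259 0.036848   0.13987602] [ 0.    -0.02  -0.008 -0.001 -0.004 -0.   ]
```

Request:
{"fn": "apply_moves", "kwargs": {
  "motion": [0,2.7,0,-0.9,0,0,0,0,2.7,-1.5,-0.9,0,0,0,0,2.7,-4,-0.9,0,0,0,0,2.7,-6,-0.9,0,0,0,0,2.7,-7.5,-0.9,0,0,0]
}}

```text
clock: 2.7
tcp_pos: [0.6282, -0.0006, 0.1139]
ee_rot: [-0.393, 0.587, 0.392, 0.589]
wrist_force: [-0.8, 1.1, 0.4]
gripper_width: -0.0
```

Request:
{"fn": "apply_moves", "kwargs": {
  "motion": [0,0,-1,0,0,0,0,0,0,-2,0,0,0,0,0,0,-3,0,0,0,0,0,0,-4.5,0,0,0,0,0,0,-4.5,0,0,0,0]
}}

```text
clock: 3.32
tcp_pos: [0.6686, -0.018, 0.1118]
ee_rot: [-0.393, 0.588, 0.392, 0.588]
wrist_force: [0.6, 0.2, 0.8]
gripper_width: 0.0001
```

```bash
python3 - <<'E'
from h import *
y=np.radians(-22.5);bx=np.array([np.cos(y),np.sin(y),0])
d=cap('scene'); save(d,'s2.png',(280,150,440,300),4)
s=r.sense(); print(s['tcp_pos'],(s['tcp_pos']-[.663,-.0152,0])@bx,s['wrist_force'])
E
```

```text
[ 0.66773445 -0.01776507  0.11163652] 0.005355675474708279 [ 0.27372253  0.66510942 -0.58530795]
```

View pics/s2.png

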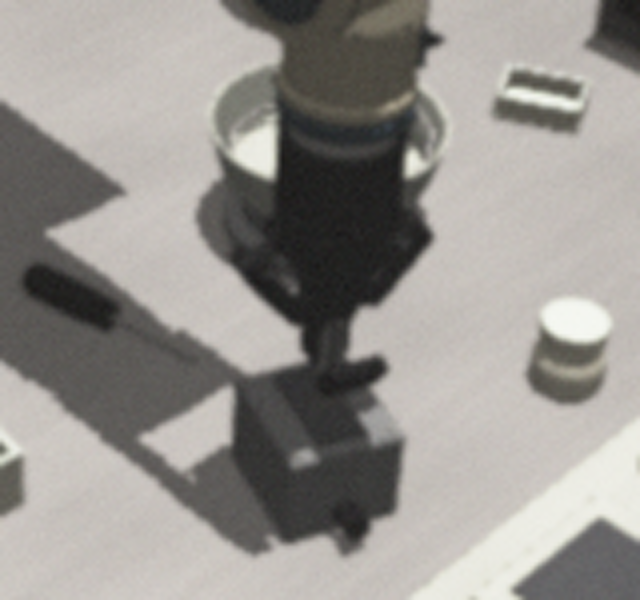

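The lever is flipped over: the grip now lies at (350,372), right of the fingers, on the far side of the box. I'll retreat and check it clear of the arm, then move over the tote.

Request:
{"fn": "apply_moves", "kwargs": {
  "motion": [0,-1,3,0,0,0,0,0,-5,5,0,0,0,0,0,-11,6,-3,0,0,0,0,-14,7,-9,10,0,0,1,-14,8,-15,20,0,0]
}}

```text
clock: 4.0
tcp_pos: [0.5402, -0.1204, 0.2542]
ee_rot: [-0.285, 0.646, 0.283, 0.649]
wrist_force: [0.8, -0.4, -0.2]
gripper_width: 0.0168
```

```bash
python3 - <<'E'
from h import *
y=np.radians(-6);tx=np.array([np.cos(y),np.sin(y),0])
plan([.4505,-.2185,.25],tool([0,0,-1],tx)); s=r.sense(); print(s['joint_positions'].round(2))
E
```

```text
shift [  0.39  -0.06 -13.29] turn [53.3   0.26  0.18]
[-0.24  0.29  1.77 -0.    1.07 -1.07]
```

Request:
{"fn": "apply_moves", "kwargs": {
  "motion": [1,0.4,0,-13,53.3,0,0,1,0.4,0,-13,53.3,0,0,1,0.4,0,-13,53.3,0,0,1,0.4,0,-13,53.3,0,0,1,0.4,0,-13,53.3,0,0]
}}

```text
clock: 4.62
tcp_pos: [0.4513, -0.2155, 0.2474]
ee_rot: [0.038, 0.706, -0.038, 0.706]
wrist_force: [-0.4, 0.5, 0.1]
gripper_width: 0.0853
```

Request:
{"fn": "apply_moves", "kwargs": {
  "motion": [1,0,0,0,0,0,0,1,0,0,0,0,0,0]
}}

```text
clock: 4.88
tcp_pos: [0.4517, -0.2152, 0.2473]
ee_rot: [0.034, 0.706, -0.034, 0.706]
wrist_force: [-0.5, 0.1, 0.1]
gripper_width: 0.0859
```

```bash
python3 - <<'E'
from h import *
import pickle
y=np.radians(-6);tx=np.array([np.cos(y),np.sin(y),0])
plan([.4505,-.2185,.25],tool([0,0,-1],tx)); s=r.sense(); print(s['tcp_pos'],s['qvel'].round(3))
d=cap('wrist');save(d,'w3.png',s=1.25);e=cap('scene');save(e,'s3.png',s=1.25);f=cap('top');save(f,'t3.png',(220,120,430,260),3.8)
pickle.dump((d,e,f),open('v3.pkl','wb'))
E
```

```text
shift [-0.27 -0.34 -0.09] turn [ 0.43 -0.01 -0.  ]
[ 0.45173199 -0.21524845  0.24730326] [ 0.001  0.002 -0.002 -0.002  0.     0.011]
```

View pics/w3.png

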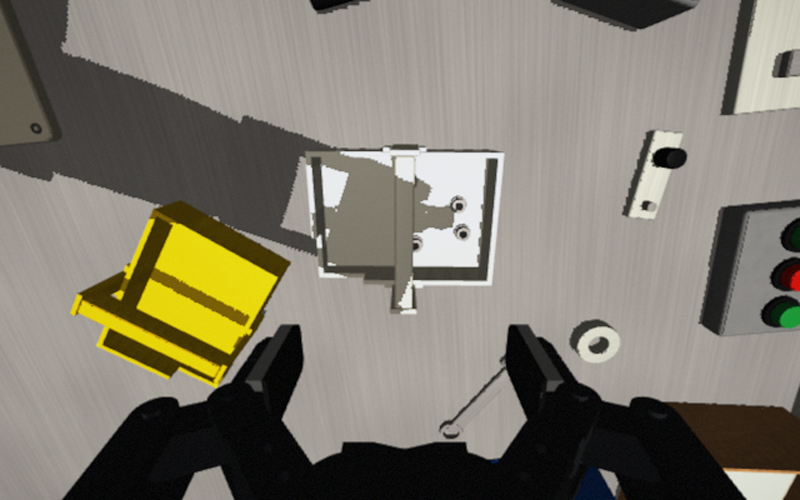

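View pics/s3.png

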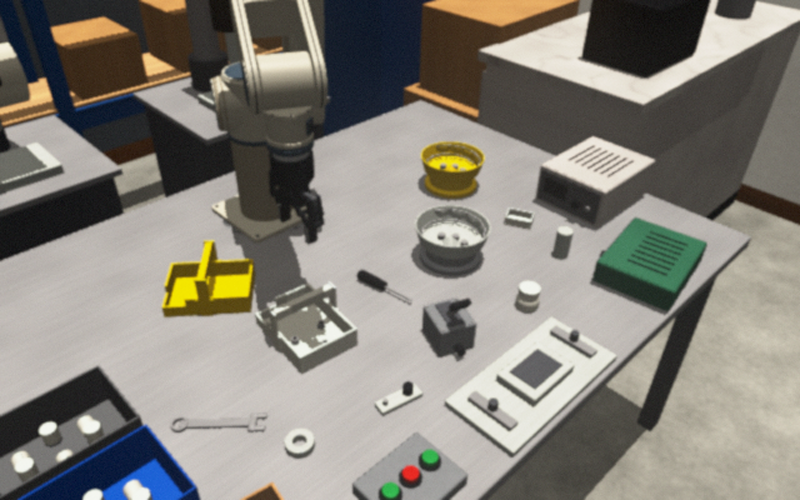

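View pics/t3.png

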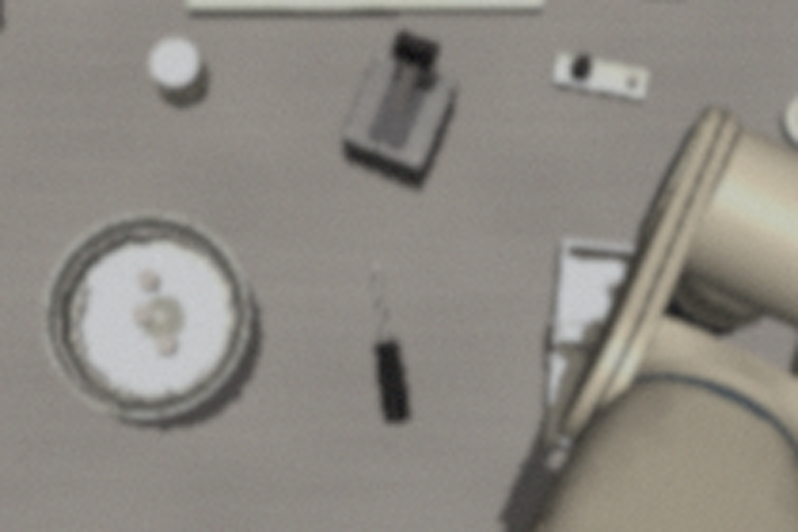

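The lever is on the far side: its grip has moved from crop (385,128) to (415,48). Wrist picture: handle bar from (402,150) to (403,310), low corner at (322,275), inserts at (458,205), (462,232) and (416,243). I'll refine the bar and check the lever.

```bash
python3 - <<'E'
from h import *
import pickle
d,e,f=pickle.load(open('v3.pkl','rb'))
P=pts(d); vv,uu=np.mgrid[0:400,0:640]
q=P[(uu>285)&(uu<350)&(vv<262)&(vv>105)&(P[...,2]>.09)&(P[...,2]<.11)]; print('bar',len(q),np.median(q[:,2]),cv2.minAreaRect((q[:,:2]*1000).astype(np.float32)))
F=pts(f); m=(uu>318)&(uu<337)&(vv>127)&(vv<146)&(F[...,2]>.11); q=F[m]; print('grip',len(q),q.mean(0).round(3),'exp top~', (.663+.04*.924,-.0152-.04*.383))
g=e['color'].max(2)
mm=np.zeros_like(g); mm[232:255,352:382]=(g[232:255,352:382]<50)*255
n,l,st,ce=cv2.connectedComponentsWithStats(mm); print([(ce[i].round(1),st[i,4]) for i in range(1,n) if st[i,4]>8]); print(proj(e,[.663+.038*.924,-.0152-.038*.383,.125]),proj(f,[.663+.038*.924,-.0152-.038*.383,.125]))
for a in(-5,-6,-7):
  y=np.radians(a);tx=np.array([np.cos(y),np.sin(y),0]);plan([.4505,-.2185,.070],tool([0,0,-1],tx))
E
```

```text
bar 2124 0.10131630782369627 ((452.0234680175781, -218.63571166992188), (144.0228271484375, 23.48780059814453), 84.11125183105469)
grip 108 [ 0.691 -0.029  0.141] exp top~ (0.69996, -0.03052)
[(array([366.3, 244.5]), np.int32(63))]
(np.float64(366.6555090714987), np.float64(243.79369522957626)) (np.float64(328.987624989202), np.float64(133.3084404547277))
shift [17.73 -0.33 -0.11] turn [-0.67 -0.   -0.  ]
shift [17.73 -0.33 -0.11] turn [ 0.33 -0.   -0.  ]
shift [17.73 -0.33 -0.11] turn [ 1.33 -0.   -0.  ]
```

Request:
{"fn": "apply_moves", "kwargs": {
  "motion": [1,5,-0.3,0,0.3,0,0,1,10,-0.3,0,0.3,0,0,1,14,-0.3,0,0.3,0,0,1,16.5,-0.3,0,0.3,0,0,1,17.7,-0.3,0,0.3,0,0],
  "grip_force": 90
}}

```text
clock: 5.65
tcp_pos: [0.451, -0.2181, 0.069]
ee_rot: [0.037, 0.707, -0.037, 0.705]
wrist_force: [-0.1, 0.8, 0.3]
gripper_width: 0.0857
```

Request:
{"fn": "apply_moves", "kwargs": {
  "motion": [1,0,0,0,0,0,0,1,0,0,0,0,0,0]
}}

```text
clock: 5.9
tcp_pos: [0.4523, -0.2188, 0.0713]
ee_rot: [0.037, 0.706, -0.038, 0.707]
wrist_force: [-0.0, -0.4, -0.0]
gripper_width: 0.0853
```

```bash
python3 - <<'E'
from h import *
y=np.radians(-6);tx=np.array([np.cos(y),np.sin(y),0])
plan([.4515,-.2185,.070],tool([0,0,-1],tx)); print(r.sense()['wrist_force'])
d=cap('wrist');save(d,'w4.png',s=1.25)
E
```

```text
shift [ 0.13  0.02 -0.09] turn [-0.07  0.09  0.04]
[-0.02838099 -0.35098856 -0.01047444]
```

View pics/w4.png

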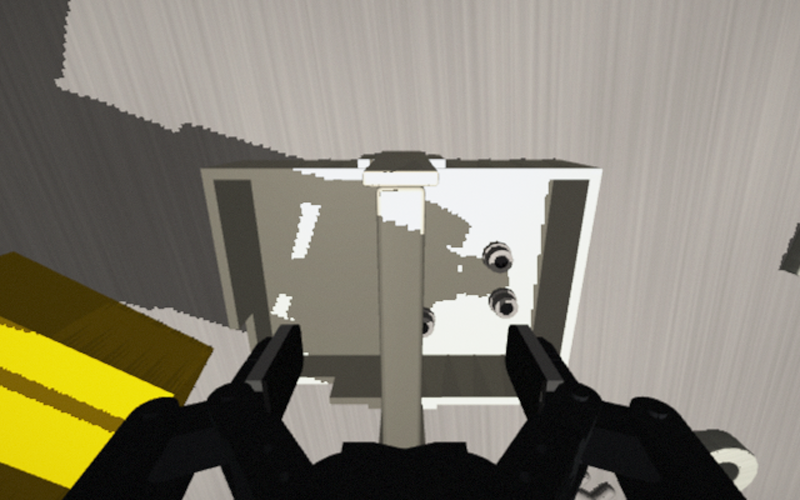

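The bar at u≈402 runs midway between the pads at 298 and 512. Three inserts are in view and the fourth is behind the bar. I'll close.

Request:
{"fn": "apply_moves", "kwargs": {
  "motion": [0,0.1,0,-0.1,0,0,0,0,0.1,0,-0.1,0,0,0,0,0.1,0,-0.1,0,0,0,0,0.1,0,-0.1,0,0,0,0,0.1,0,-0.1,0,0,0],
  "grip_force": 90
}}

```text
clock: 6.58
tcp_pos: [0.4507, -0.2184, 0.0697]
ee_rot: [0.037, 0.706, -0.038, 0.706]
wrist_force: [-0.2, 1.3, 6.4]
gripper_width: 0.0147
```

Request:
{"fn": "apply_moves", "kwargs": {
  "motion": [0,-1,0,0,0,0,0,0,-2.5,0,0,0,0,0,0,-4.5,0,0,0,0,0,0,-7,0,0,0,0,0,0,-9,0,0,0,0,0]
}}

```text
clock: 7.2
tcp_pos: [0.4506, -0.2184, 0.161]
ee_rot: [0.037, 0.706, -0.038, 0.706]
wrist_force: [0.7, 0.5, -4.1]
gripper_width: 0.0146
```

Request:
{"fn": "apply_moves", "kwargs": {
  "motion": [0,-2.5,0,0,0,0,0,0,-5,0,0,0,0,0,0,-7,0,0,0,0,0,0,-8,0,0,0,0,0,0,-8,0,0,0,0,0]
}}

```text
clock: 7.82
tcp_pos: [0.4507, -0.2184, 0.24]
ee_rot: [0.037, 0.706, -0.038, 0.707]
wrist_force: [-0.9, -0.9, -4.5]
gripper_width: 0.0149
```

```bash
python3 - <<'E'
from h import *
s=r.sense();print(s)
d=cap('wrist');save(d,'w5.png',s=1.25)
E
```

```text
{'clock': 7.825, 'joint_positions': array([-4.75009928e-01,  2.28684807e-01,  1.89286110e+00,  5.13558830e-06,
        1.01868932e+00, -3.68812956e-01]), 'qvel': array([ 0.00014176,  0.02556753,  0.01763189,  0.00056394, -0.01311739,
       -0.00537193]), 'tau': array([ 8.47356190e-03, -4.50083113e+01, -2.87821913e+01,  1.32433337e-02,
        1.04666788e-01,  7.72726617e-04]), 'tcp_pos': array([ 0.45071212, -0.21841136,  0.24003908]), 'ee_rot': array([ 0.03733448,  0.7056715 , -0.03772472,  0.70654845]), 'wrist_force': array([-0.91240713, -0.87994955, -4.49655809]), 'ft_torque': array([-0.01411499,  0.08637772, -0.0115933 ]), 'gripper_width': 0.014863718300652732}
```

View pics/w5.png

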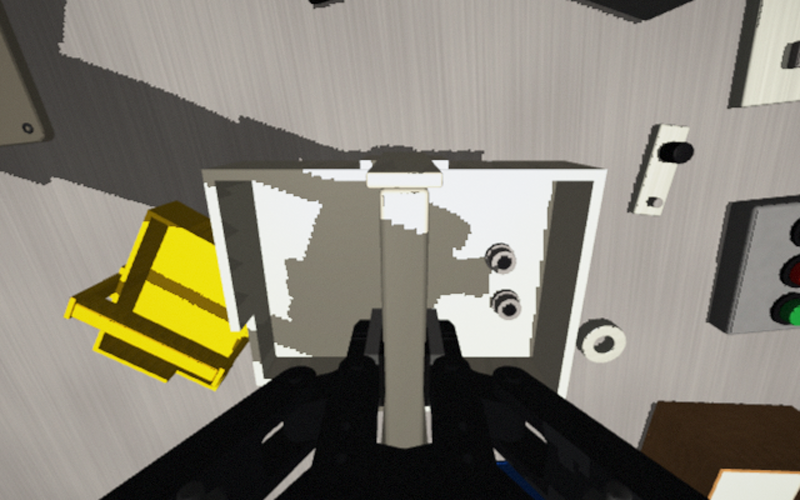

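The tote is held: about 4.4 N of weight, opening 14.9 mm, bar centred at u≈403, and level. Now I'll plan the final tilted pose.

```bash
cat >> h.py <<'E'
BOWL=np.array([.474,.205,.095]); CT=np.array([.065,-.062,-.087])
def final(yaw,a,b,zc,xy=BOWL[:2]):
    y=np.radians(yaw); Rt=tool([0,0,-1],[np.cos(y),np.sin(y),0])*Ro.from_rotvec([0,-b,a],degrees=True)
    return np.array([*xy,zc])-Rt.apply(CT),Rt
def corner():
    s=r.sense(); R=Ro.from_quat(s['ee_rot']); return s['tcp_pos']+R.apply(CT),R
def state():
    c,R=corner(); Z=-R.apply([1,0,0]); print('corner',c.round(4),'tote axes z comps x,y,z',R.apply([0,0,1])[2].round(3),R.apply([0,1,0])[2].round(3),Z[2].round(3),'tilt',np.degrees(np.arccos(Z[2])).round(1))
E
python3 - <<'E'
from h import *
for yw in(-30,-6,15):
  for a in(0,15,24):
    T,R=final(yw,a,a,.16+.04*(a<20)); print(yw,a,T.round(3),(T+R.apply([-.2,0,0])).round(3))
T,R=final(-6,0,0,.2);plan(T,R)
E
```

```text
-30 0 [0.58  0.215 0.265] [0.58  0.215 0.465]
-30 15 [0.551 0.207 0.299] [0.481 0.189 0.485]
-30 24 [0.528 0.201 0.273] [0.42  0.172 0.439]
-6 0 [0.567 0.258 0.265] [0.567 0.258 0.465]
-6 15 [0.543 0.238 0.299] [0.487 0.193 0.485]
-6 24 [0.525 0.223 0.273] [0.438 0.153 0.439]
15 0 [0.542 0.287 0.265] [0.542 0.287 0.465]
15 15 [0.527 0.261 0.299] [0.49  0.198 0.485]
15 24 [0.515 0.24  0.273] [0.459 0.144 0.439]
shift [-2.57 48.55  6.56] turn [-0.09 -0.01 -0.  ]
```

Request:
{"fn": "apply_moves", "kwargs": {
  "motion": [0,-0.5,0.7,0,0,0,0,0,-1.5,2,0.2,0,0,0,0,-2.5,4,0.5,0,0,0,0,-3,6.7,0.9,0,0,0,0,-3,9.7,1.3,0,0,0]
}}

```text
clock: 8.5
tcp_pos: [0.4744, -0.1219, 0.2702]
ee_rot: [0.038, 0.706, -0.038, 0.707]
wrist_force: [0.7, 0.1, -4.4]
gripper_width: 0.0149
```

Request:
{"fn": "apply_moves", "kwargs": {
  "motion": [0,0,3,0.4,0,0,0,0,0,6,0.8,0,0,0,0,0,9,1.2,0,0,0,0,0,12,1.6,0,0,0,0,0,15,2,0,0,0]
}}

```text
clock: 9.12
tcp_pos: [0.5096, 0.0257, 0.2697]
ee_rot: [0.037, 0.706, -0.037, 0.706]
wrist_force: [1.1, 0.2, -4.4]
gripper_width: 0.0148
```

Request:
{"fn": "apply_moves", "kwargs": {
  "motion": [0,0,3,0.4,0,0,0,0,0,6,0.8,0,0,0,0,0,9,1.2,0,0,0,0,0,12,1.6,0,0,0,0,0,15,2,0,0,0]
}}

```text
clock: 9.75
tcp_pos: [0.5451, 0.1727, 0.2696]
ee_rot: [0.037, 0.706, -0.037, 0.706]
wrist_force: [1.3, -0.1, -3.5]
gripper_width: 0.015
```

Request:
{"fn": "apply_moves", "kwargs": {
  "motion": [0,0,3,0.4,0,0,0,0,0,5.5,0.8,0,0,0,0,0,7.3,1.1,0,0,0,0,0,8.4,1.3,0,0,0,0,0,8.8,1.3,0,0,0]
}}

```text
clock: 10.38
tcp_pos: [0.5677, 0.2572, 0.2692]
ee_rot: [0.037, 0.706, -0.038, 0.706]
wrist_force: [-1.0, -0.1, -4.1]
gripper_width: 0.0144
```

Request:
{"fn": "apply_moves", "kwargs": {
  "motion": [0,0,0,0,0,0,0,0,0,0,0,0,0,0]
}}

```text
clock: 10.62
tcp_pos: [0.5675, 0.2563, 0.2693]
ee_rot: [0.038, 0.706, -0.038, 0.706]
wrist_force: [0.3, -0.9, -4.3]
gripper_width: 0.0147
```

```bash
python3 - <<'E'
from h import *
s=r.sense();print(s['joint_positions'].round(2),s['gripper_width']); state()
for a in (0,8,13,18,24):
    T,R=final(-6,a,a,.21 if a<24 else .16); print(a); plan(T,R)
d=cap('scene');save(d,'s6.png',s=1.25);d=cap('wrist');save(d,'w6.png',s=1.25)
E
```

```text
[ 0.41  0.38  1.6  -0.    1.16  0.51] 0.014679936577891422
corner [0.4744 0.2039 0.2044] tote axes z comps x,y,z -0.0 -0.0 1.0 tilt 0.0
0
shift [-0.57  0.12 -0.07] turn [-0.12 -0.01  0.02]
8
shift [-2.51 -0.92 -1.11] turn [-0.12 -8.    8.03]
13
shift [-3.56 -1.71 -1.89] turn [ -0.12 -13.    13.03]
18
shift [-4.46 -2.58 -2.76] turn [ -0.12 -17.99  18.04]
24
shift [-0.34 -3.72 -3.89] turn [ -0.12 -23.99  24.04]
```

View pics/s6.png

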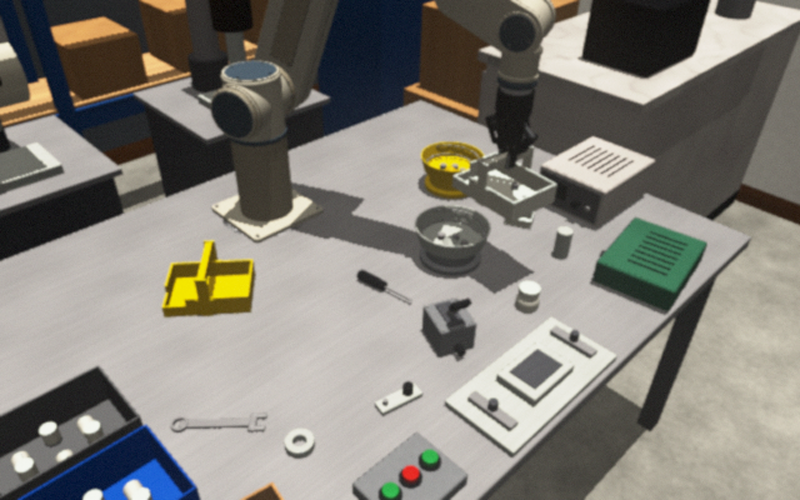

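View pics/w6.png

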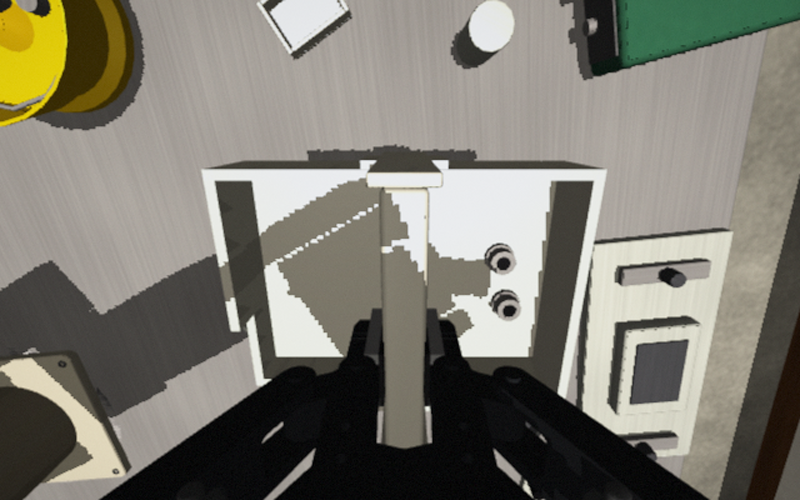

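Request:
{"fn": "apply_moves", "kwargs": {
  "motion": [0,-0.6,-0.2,-0.25,0,-2,2,0,-1.2,-0.45,-0.5,0,-4,4,0,-1.9,-0.7,-0.8,0,-6,6,0,-2.4,-0.9,-1.1,0,-7.5,7.5,0,-2.7,-1.05,-1.3,0,-9,9]
}}

```text
clock: 11.35
tcp_pos: [0.5534, 0.2475, 0.2967]
ee_rot: [0.09, 0.643, 0.015, 0.76]
wrist_force: [0.5, 0.2, -4.0]
gripper_width: 0.0148
```

```bash
python3 - <<'E'
from h import *
state()
for a in (9,11,13,15,18,21,24):
    T,R=final(-6,a,a,.21); print(a); plan(T,R)
E
```

```text
corner [0.4735 0.2058 0.21  ] tote axes z comps x,y,z 0.157 0.157 0.975 tilt 12.8
9
shift [ 0.01 -0.06  0.05] turn [-0.1   0.08 -0.04]
11
shift [-0.5  -0.29 -0.18] turn [-0.1  -1.91  1.96]
13
shift [-1.   -0.54 -0.43] turn [-0.1  -3.91  3.96]
15
shift [-1.47 -0.82 -0.7 ] turn [-0.1  -5.91  5.96]
18
shift [-2.15 -1.25 -1.14] turn [-0.1  -8.91  8.96]
21
shift [-2.78 -1.72 -1.61] turn [ -0.09 -11.91  11.97]
24
shift [-3.36 -2.22 -2.11] turn [ -0.09 -14.9   14.97]
```

Continuing slowly, about 1° per row.

Request:
{"fn": "apply_moves", "kwargs": {
  "motion": [0,-0.25,-0.15,-0.1,0,-1,1,0,-0.5,-0.3,-0.2,0,-2,2,0,-0.75,-0.4,-0.3,0,-3,3,0,-1,-0.5,-0.4,0,-4,4,0,-1,-0.5,-0.4,0,-4,4]
}}

```text
clock: 11.98
tcp_pos: [0.5472, 0.2417, 0.3048]
ee_rot: [0.113, 0.613, 0.038, 0.781]
wrist_force: [0.1, -0.3, -3.1]
gripper_width: 0.0147
```

Request:
{"fn": "apply_moves", "kwargs": {
  "motion": [0,0,0,0,0,0,0,0,0,0,0,0,0,0,0,0,0,0,0,0,0]
}}

```text
clock: 12.35
tcp_pos: [0.5476, 0.2421, 0.3046]
ee_rot: [0.113, 0.613, 0.038, 0.781]
wrist_force: [-0.4, -0.4, -4.5]
gripper_width: 0.015
```

```bash
python3 - <<'E'
from h import *
state()
for a in (15,17,18,21,24,26):
    T,R=final(-6,a,a,.21); print(a); plan(T,R)
d=cap('wrist');save(d,'w7.png',s=1.25)
d=cap('scene');save(d,'s7.png',(330,90,480,230),5)
E
```

```text
corner [0.4746 0.2059 0.2097] tote axes z comps x,y,z 0.223 0.223 0.949 tilt 18.4
15
shift [-0.58 -0.32 -0.28] turn [-0.07 -1.99  2.02]
17
shift [-1.07 -0.57 -0.54] turn [-0.07 -3.99  4.03]
18
shift [-1.31 -0.7  -0.67] turn [-0.07 -4.99  5.03]
21
shift [-2.   -1.13 -1.09] turn [-0.07 -7.99  8.03]
24
shift [-2.65 -1.59 -1.55] turn [ -0.07 -10.99  11.03]
26
shift [-3.06 -1.91 -1.87] turn [ -0.07 -12.98  13.03]
```

View pics/w7.png

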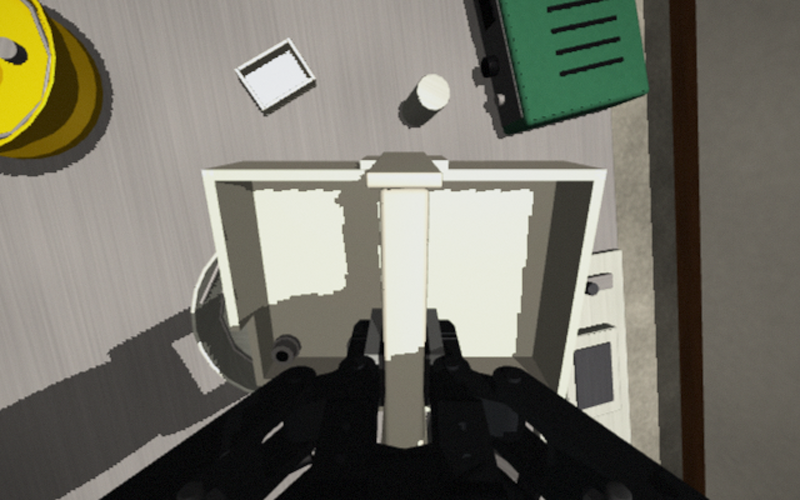

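View pics/s7.png

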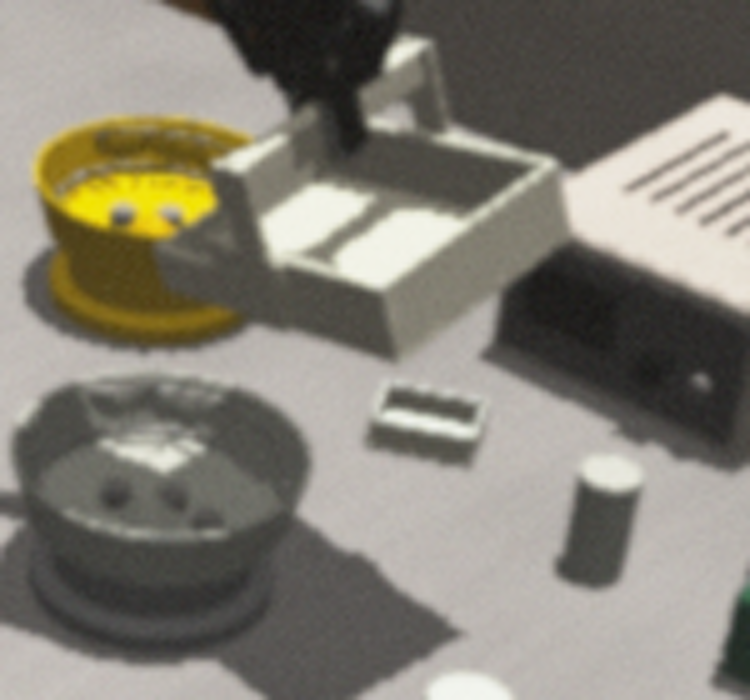

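At 18° the inserts have left the far half. One is visible in the low corner at wrist (285,348); the rest lie along the near wall behind the gripper. I'll tilt further, slowly.

Request:
{"fn": "apply_moves", "kwargs": {
  "motion": [0,-0.3,-0.15,-0.15,0,-1,1,0,-0.55,-0.3,-0.27,0,-2,2,0,-0.8,-0.45,-0.4,0,-3,3,0,-1.07,-0.57,-0.54,0,-4,4,0,-1.3,-0.7,-0.67,0,-5,5]
}}

```text
clock: 13.08
tcp_pos: [0.5371, 0.2333, 0.3142]
ee_rot: [0.141, 0.572, 0.068, 0.805]
wrist_force: [-0.4, -0.5, -4.3]
gripper_width: 0.0147
```

Request:
{"fn": "apply_moves", "kwargs": {
  "motion": [0,-0.25,-0.15,-0.14,0,-1,1,0,-0.47,-0.3,-0.28,0,-2,2,0,-0.7,-0.43,-0.42,0,-3,3,0,-0.9,-0.6,-0.6,0,-4,4,0,-1.1,-0.75,-0.75,0,-5,5]
}}

```text
clock: 13.7
tcp_pos: [0.526, 0.2243, 0.3194]
ee_rot: [0.169, 0.53, 0.097, 0.825]
wrist_force: [-0.6, 0.5, -4.6]
gripper_width: 0.0143
```

Request:
{"fn": "apply_moves", "kwargs": {
  "motion": [0,-0.23,-0.15,-0.15,0,-1,1,0,-0.45,-0.3,-0.3,0,-2,2,0,-0.45,-0.3,-0.3,0,-2,2,0,-0.45,-0.3,-0.3,0,-2,2]
}}

```text
clock: 14.2
tcp_pos: [0.5217, 0.2207, 0.321]
ee_rot: [0.179, 0.513, 0.108, 0.833]
wrist_force: [-0.5, 1.0, -2.8]
gripper_width: 0.0148
```

```bash
python3 - <<'E'
from h import *
state(); s=r.sense(); print(s['gripper_width'],s['wrist_force'],s['joint_positions'].round(2))
for a,z in ((25,.165),(25,.18)):
    T,R=final(-6,a,a,z); print(a); plan(T,R)
d=cap('wrist');save(d,'w8.png',s=1.25)
d=cap('scene');save(d,'s8.png',(330,90,480,230),5)
d=cap('top');save(d,'t8.png',(180,120,340,260),4.2)
E
```

```text
corner [0.473  0.2041 0.2071] tote axes z comps x,y,z 0.409 0.409 0.815 tilt 35.4
0.014793732308434223 [-0.51985322  0.98068047 -2.77227928] [ 0.25  0.03  2.06  0.49  0.53 -0.01]
25
shift [ 3.51 -1.63 -1.65] turn [-0.07  0.06  0.04]
25
shift [ 2.29 -1.02 -1.04] turn [-0.07  0.06  0.04]
```

View pics/w8.png

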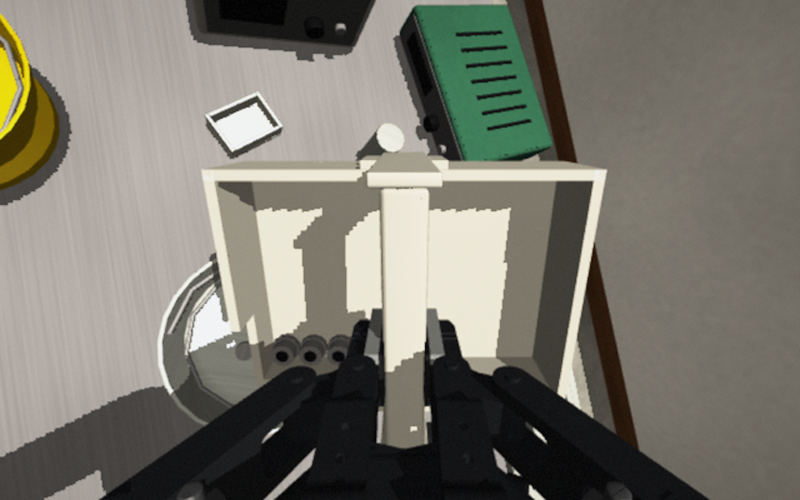

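View pics/s8.png

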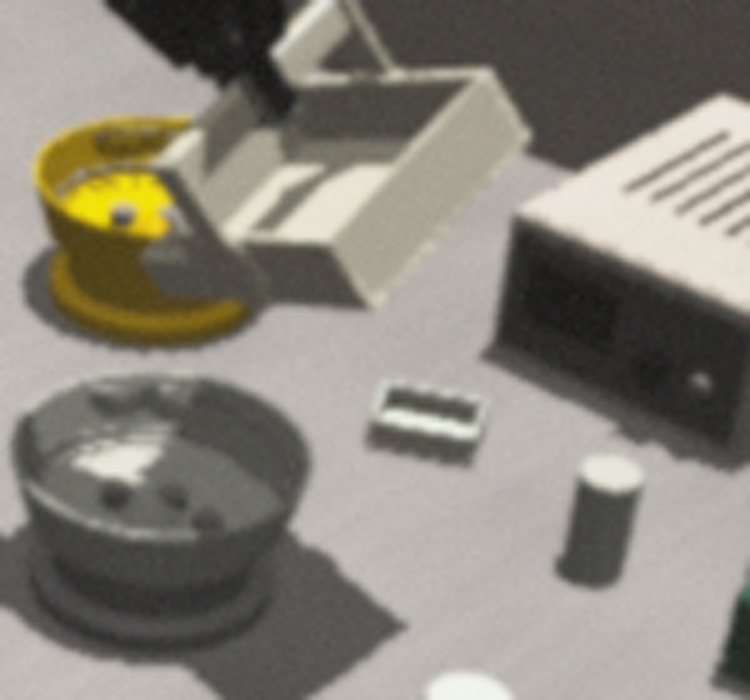

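View pics/t8.png

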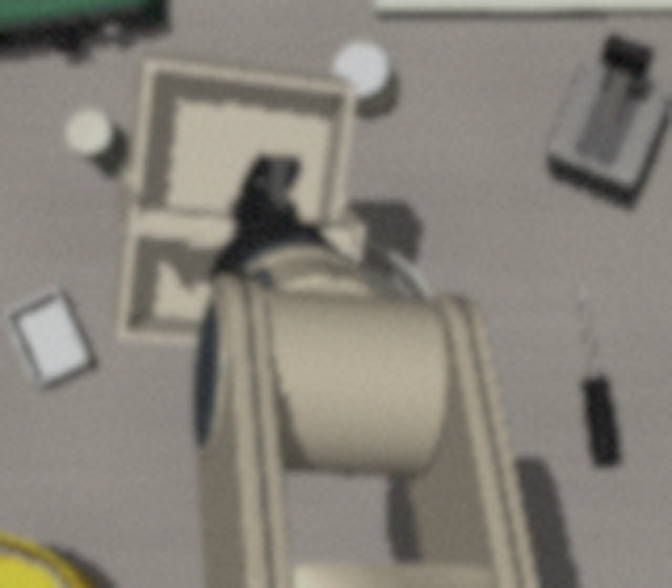

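```bash
python3 - <<'E'
from h import *
d=cap('wrist');save(d,'w9.png',(190,230,310,330),6.5)
import pickle;pickle.dump(d,open('w9.pkl','wb'))
E
```

```text
(no output)
```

View pics/w9.png

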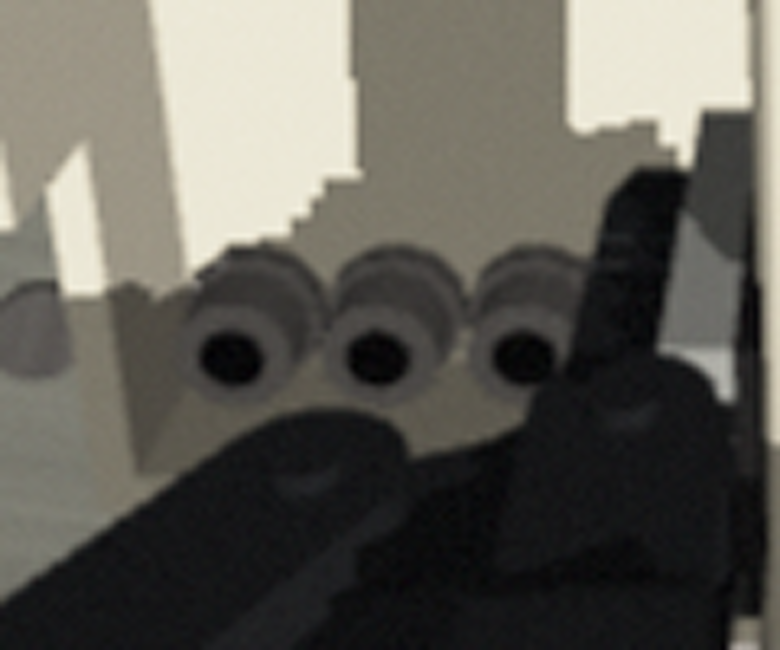

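```bash
python3 - <<'E'
from h import *
import pickle
d=pickle.load(open('w9.pkl','rb'));c,R=corner()
# tote frame: x=tool z,y=tool y,z=-tool x ; origin at corner
T=np.stack([R.apply([0,0,1]),R.apply([0,1,0]),R.apply([-1,0,0])])
o=-d['R'].T@d['t']
def hit(u,v,h):
    q=d['R'].T@np.array([(u-d['cx'])/d['f'],(v-d['cy'])/d['f'],1]); O=T@(o-c);Q=T@q; return O+Q*(h-O[2])/Q[2]
for u,v in((232,357),(378,357),(524,357)): print(hit(190+u/6.5,230+v/6.5,.012).round(4))
print('corner px',proj(d,c))
for x in (.009,.027,.045,.063,.081): print(x,np.round(proj(d,c+T.T@np.array([x,.009,.012])),0))
E
```

```text
[0.0093 0.0075 0.012 ]
[0.0274 0.0075 0.012 ]
[0.0456 0.0075 0.012 ]
corner px (np.float64(220.29069652215105), np.float64(283.932236315295))
0.009 [225. 283.]
0.027 [247. 283.]
0.045 [270. 283.]
0.063 [292. 283.]
0.081 [314. 283.]
```

Three inserts sit in a row along the near wall, at 9, 27 and 46 mm from the corner. The fourth would be about 63 mm out, hidden behind a finger. I'll ease the sideways tilt back so the row folds up into a tighter cluster that I can see, then restore it.

```bash
python3 - <<'E'
from h import *
for a in (20,15,10,5,0,-5,-10,-14,-18):
    T,R=final(-6,a,26,.21); print(a); plan(T,R)
E
```

```text
20
shift [ 0.25  0.91 -0.04] turn [-1.33 -0.8  -4.78]
15
shift [ 0.88  1.55 -0.16] turn [-2.4  -0.69 -9.62]
10
shift [ 1.55  2.13 -0.3 ] turn [ -3.47  -0.62 -14.46]
5
shift [ 2.27  2.66 -0.45] turn [ -4.55  -0.58 -19.29]
0
shift [ 3.02  3.12 -0.62] turn [ -5.64  -0.57 -24.13]
-5
shift [ 3.8   3.51 -0.79] turn [ -6.74  -0.59 -28.96]
-10
shift [ 4.61  3.83 -0.98] turn [ -7.84  -0.64 -33.8 ]
-14
shift [ 5.28  4.04 -1.13] turn [ -8.72  -0.7  -37.66]
-18
shift [ 5.95  4.2  -1.29] turn [ -9.61  -0.79 -41.53]
```

Request:
{"fn": "apply_moves", "kwargs": {
  "motion": [0,0.25,0.9,0,-1.3,-0.8,-4.8,0,0.9,1.55,-0.15,-2.4,-0.7,-9.6,0,1.55,2.1,-0.3,-3.5,-0.6,-14.5,0,2.3,2.7,-0.45,-4.5,-0.6,-19.3,0,3,3.1,-0.6,-5.6,-0.6,-24.1]
}}

```text
clock: 15.02
tcp_pos: [0.53, 0.2619, 0.3068]
ee_rot: [0.028, 0.529, -0.045, 0.847]
wrist_force: [-0.1, -0.2, -4.5]
gripper_width: 0.0143
```

```bash
python3 - <<'E'
from h import *
state()
for a in (-3,-6,-9,-12,-15,-18):
    T,R=final(-6,a,26,.21); print(a); plan(T,R)
d=cap('wrist');save(d,'w10.png',(150,120,340,330),3.5)
E
```

```text
corner [0.4741 0.2055 0.2103] tote axes z comps x,y,z 0.439 -0.001 0.898 tilt 26.1
-3
shift [ 0.35  0.38 -0.09] turn [-0.74  0.05 -2.83]
-6
shift [ 0.69  0.78 -0.18] turn [-1.41  0.03 -5.72]
-9
shift [ 1.05  1.17 -0.26] turn [-2.08  0.   -8.62]
-12
shift [ 1.43  1.53 -0.36] turn [ -2.75  -0.04 -11.52]
-15
shift [ 1.82  1.88 -0.46] turn [ -3.42  -0.1  -14.42]
-18
shift [ 2.23  2.2  -0.56] turn [ -4.09  -0.16 -17.31]
```

View pics/w10.png

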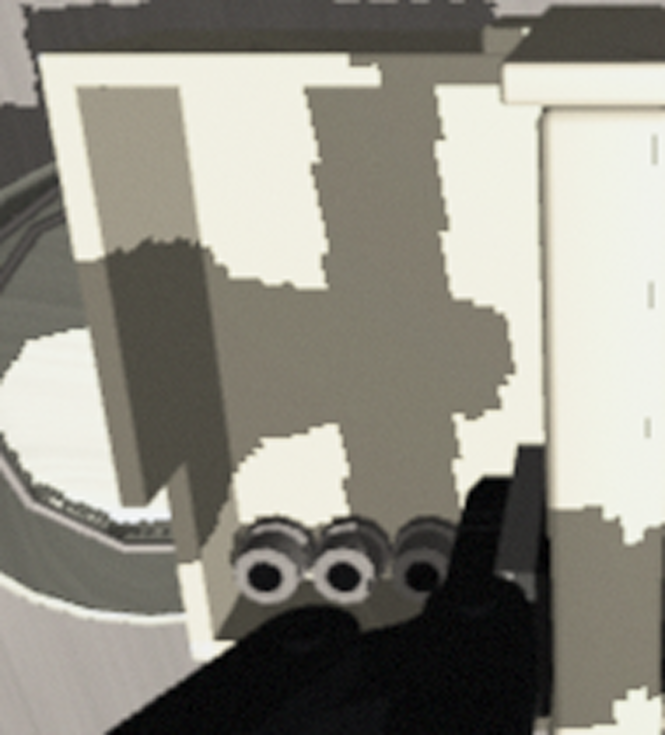

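As predicted, the row holds at zero side tilt: circles at (265,577), (343,577) and (420,573). I'll continue slightly past level.

Request:
{"fn": "apply_moves", "kwargs": {
  "motion": [0,0.35,0.4,-0.1,-0.7,0,-2.9,0,0.7,0.8,-0.2,-1.4,0,-5.7,0,1.05,1.2,-0.25,-2.1,0,-8.6,0,1.4,1.5,-0.35,-2.75,0,-11.5,0,1.8,1.9,-0.45,-3.4,-0.1,-14.4]
}}

```text
clock: 15.7
tcp_pos: [0.5356, 0.2802, 0.2882]
ee_rot: [-0.063, 0.529, -0.134, 0.835]
wrist_force: [0.3, 0.3, -4.6]
gripper_width: 0.0147
```

```bash
python3 - <<'E'
from h import *
state()
for a in (-18,-15,-5,5,15,25):
    T,R=final(-6,a,26,.21); print(a); plan(T,R)
d=cap('wrist');save(d,'w11.png',(150,120,340,330),3.5)
E
```

```text
corner [0.4737 0.2052 0.2096] tote axes z comps x,y,z 0.432 -0.247 0.867 tilt 29.9
-18
shift [ 0.3   0.42 -0.05] turn [-0.69 -0.15 -3.07]
-15
shift [-0.01 -0.    0.03] turn [-0.03 -0.09 -0.17]
-5
shift [-0.92 -1.52  0.26] turn [2.19 0.04 9.49]
5
shift [-1.57 -3.18  0.41] turn [ 4.43  0.04 19.15]
15
shift [-1.96 -4.93  0.48] turn [ 6.68 -0.09 28.81]
25
shift [-2.07 -6.73  0.46] turn [ 8.95 -0.36 38.46]
```

View pics/w11.png

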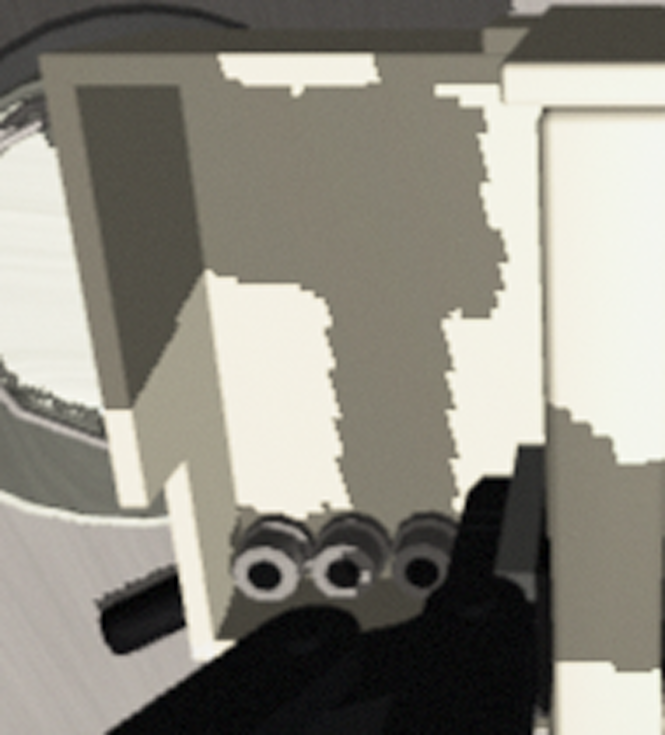

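Request:
{"fn": "apply_moves", "kwargs": {
  "motion": [0,0.15,0.2,0,-0.3,0,-1.5,0,0.3,0.4,0,-0.7,0,-3,0,0.3,0.4,0,-0.7,0,-3]
}}

```text
clock: 16.12
tcp_pos: [0.5375, 0.2828, 0.2846]
ee_rot: [-0.082, 0.528, -0.153, 0.831]
wrist_force: [-1.0, -0.4, -4.0]
gripper_width: 0.015
```

```bash
python3 - <<'E'
from h import *
state()
for a in (-21,-5,5,15,25):
    T,R=final(-6,a,26,.21); print(a); plan(T,R)
d=cap('wrist');save(d,'w12.png',(150,120,340,330),3.5)
E
```

```text
corner [0.4743 0.2045 0.2104] tote axes z comps x,y,z 0.429 -0.298 0.853 tilt 31.5
-21
shift [ 0.3   0.47 -0.13] turn [-0.6  -0.19 -2.93]
-5
shift [-1.13 -1.95  0.23] turn [ 2.93  0.07 12.53]
5
shift [-1.69 -3.65  0.37] turn [ 5.17  0.07 22.19]
15
shift [-1.99 -5.42  0.41] turn [ 7.43 -0.07 31.85]
25
shift [-2.   -7.22  0.37] turn [ 9.71 -0.33 41.49]
```

View pics/w12.png

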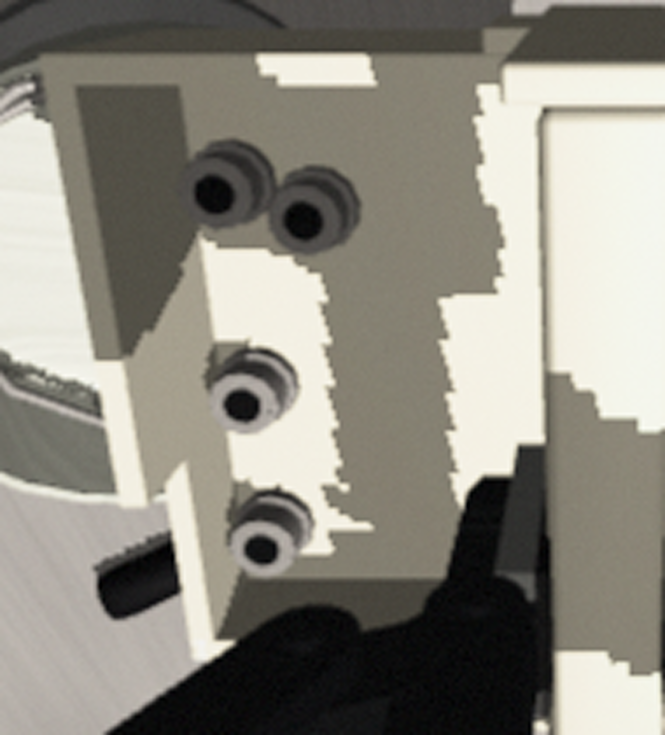

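All four are now visible, at (215,190), (303,215), (241,404) and (261,548), sliding along the short wall. I'll tilt back with the x slope reduced at first, so the outer one comes down beside the others.

```bash
python3 - <<'E'
from h import *
for a,b in ((-10,21),(-1,15),(8,10),(16,9),(20,9),(24,12)):
    T,R=final(-6,a,b,.21); print(a,b); plan(T,R)
E
```

```text
-10 21
shift [ 0.02 -0.98  0.62] turn [1.05 4.97 7.83]
-1 15
shift [ 0.34 -2.15  1.38] turn [ 2.14 11.   16.71]
8 10
shift [ 0.73 -3.33  1.98] turn [ 3.4  15.98 25.61]
16 9
shift [ 0.67 -4.57  2.2 ] turn [ 5.07 16.91 33.45]
20 9
shift [ 0.62 -5.23  2.25] turn [ 5.98 16.84 37.36]
24 12
shift [ 0.12 -6.11  2.  ] turn [ 7.36 13.74 41.15]
```

Request:
{"fn": "apply_moves", "kwargs": {
  "motion": [0,0,-1,0.6,1,5,7.8,0,0.35,-2.15,1.4,2.1,11,16.7,0,0.7,-3.3,2,3.4,16,25.6,0,0.65,-4.6,2.2,5.1,16.9,33.5,0,0.6,-5.2,2.25,6,16.8,37.4]
}}

```text
clock: 16.8
tcp_pos: [0.5518, 0.2287, 0.3056]
ee_rot: [0.157, 0.63, 0.083, 0.756]
wrist_force: [0.7, 1.2, -3.9]
gripper_width: 0.0146
```

```bash
python3 - <<'E'
from h import *
state()
for a,b in ((20,9),(23,9),(24,12),(25,16),(25,20),(25,25)):
    T,R=final(-6,a,b,.21); print(a,b); plan(T,R)
d=cap('wrist');save(d,'w13.png',(150,120,340,330),3.5)
E
```

```text
corner [0.4745 0.2033 0.2106] tote axes z comps x,y,z 0.156 0.343 0.926 tilt 22.1
20 9
shift [ 0.14  0.17 -0.08] turn [-0.1   0.18 -0.12]
23 9
shift [-0.18 -0.21 -0.05] turn [0.14 0.15 2.86]
24 12
shift [-0.72 -0.29 -0.45] turn [-0.3  -2.79  3.89]
25 16
shift [-1.38 -0.36 -1.03] turn [-0.91 -6.71  4.94]
25 20
shift [-1.9  -0.3  -1.65] turn [ -1.6  -10.62   5.02]
25 25
shift [-2.49 -0.24 -2.47] turn [ -2.46 -15.5    5.13]
```

View pics/w13.png

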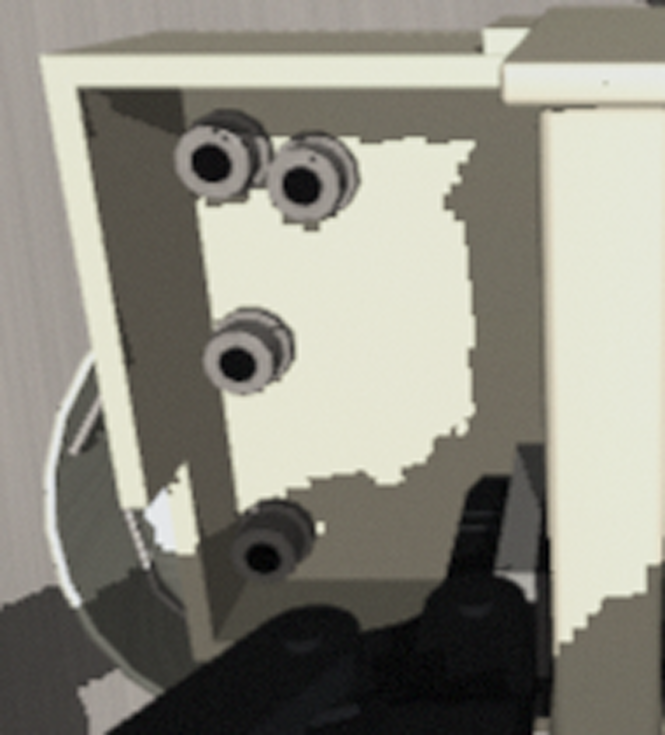

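Request:
{"fn": "apply_moves", "kwargs": {
  "motion": [0,0,0.1,0,0,0,0,0,-0.1,-0.1,0,0,0,1.5,0,-0.2,-0.2,0,0.1,0,2.9]
}}

```text
clock: 17.23
tcp_pos: [0.5507, 0.2295, 0.3062]
ee_rot: [0.172, 0.627, 0.102, 0.753]
wrist_force: [0.4, -0.2, -3.9]
gripper_width: 0.0151
```

```bash
python3 - <<'E'
from h import *
state()
for a,b in ((24,9),(24,12),(25,16),(25,20),(25,25)):
    T,R=final(-6,a,b,.21); print(a,b); plan(T,R)
d=cap('wrist');save(d,'w14.png',(150,120,340,330),3.5)
E
```

```text
corner [0.4741 0.2077 0.2097] tote axes z comps x,y,z 0.154 0.387 0.909 tilt 24.6
24 9
shift [-0.25 -0.42  0.06] turn [ 0.34 -0.02  1.11]
24 12
shift [-0.69 -0.34 -0.35] turn [-0.25 -2.94  1.13]
25 16
shift [-1.35 -0.38 -0.93] turn [-0.96 -6.84  2.18]
25 20
shift [-1.86 -0.29 -1.55] turn [ -1.74 -10.73   2.26]
25 25
shift [-2.44 -0.2  -2.37] turn [ -2.72 -15.6    2.37]
```

View pics/w14.png

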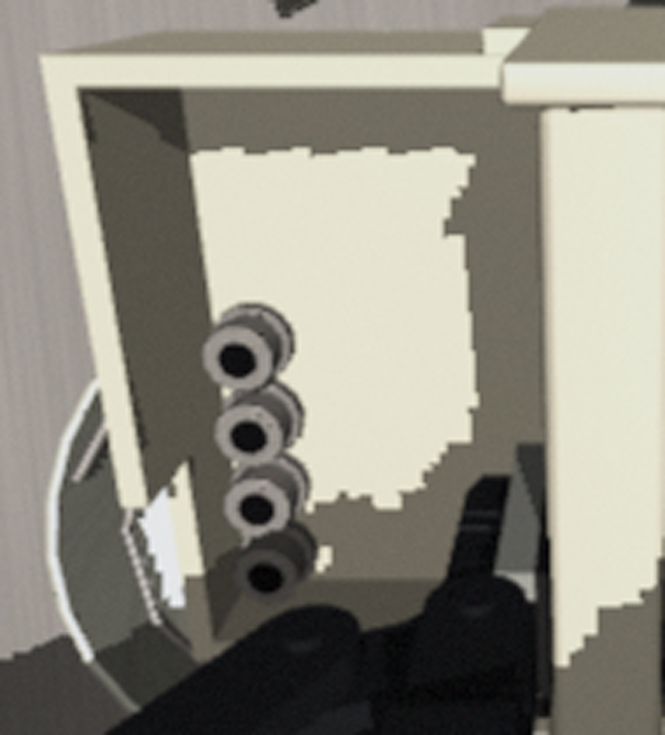

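Now a neat column along the short wall: (265,577), (256,509), (247,435) and (237,360). I'll give it a brief opposite tilt so the top ones swing out beside the others.

```bash
python3 - <<'E'
from h import *
for a,b in ((23,0),(22,-8),(21,-14),(21,-17.5),(22,-9),(23,1)):
    T,R=final(-6,a,b,.21); print(a,b); plan(T,R)
E
```

```text
23 0
shift [ 1.28 -0.54  1.14] turn [2.02 8.75 0.04]
22 -8
shift [ 2.76 -0.73  1.88] turn [ 3.53 16.55 -0.9 ]
21 -14
shift [ 3.95 -0.88  2.29] turn [ 4.64 22.42 -1.82]
21 -17.5
shift [ 4.6  -1.03  2.49] turn [ 5.34 25.83 -1.75]
22 -9
shift [ 2.94 -0.77  1.96] turn [ 3.73 17.53 -0.89]
23 1
shift [ 1.11 -0.51  1.03] turn [1.82 7.77 0.04]
```

Request:
{"fn": "apply_moves", "kwargs": {
  "motion": [0,1.3,-0.5,1.1,2,8.7,0,0,2.75,-0.7,1.9,3.5,16.5,-0.9,0,3.95,-0.9,2.3,4.6,22.4,-1.8,0,4.6,-1,2.5,5.3,25.8,-1.8,0,2.95,-0.8,1.95,3.7,17.5,-0.9]
}}

```text
clock: 17.9
tcp_pos: [0.5766, 0.23, 0.2718]
ee_rot: [0.173, 0.741, 0.098, 0.641]
wrist_force: [-1.3, -0.0, -4.2]
gripper_width: 0.0149
```

```bash
python3 - <<'E'
from h import *
state()
for a,b in ((23,-9),(23,-17.5),(23,0),(23,8),(24,15),(25,20),(25,25)):
    T,R=final(-6,a,b,.21); print(a,b); plan(T,R)
d=cap('wrist');save(d,'w15.png',(150,120,340,330),3.5)
E
```

```text
corner [0.4752 0.2044 0.2033] tote axes z comps x,y,z -0.159 0.368 0.916 tilt 23.6
23 -9
shift [-0.76  0.19 -0.29] turn [-0.33 -0.28  1.29]
23 -17.5
shift [ 0.56 -0.06  0.74] turn [1.25 8.01 1.39]
23 0
shift [-1.98  0.41 -1.59] turn [-2.02 -9.06  1.26]
23 8
shift [-2.91  0.57 -2.89] turn [ -3.52 -16.87   1.31]
24 15
shift [-3.67  0.53 -4.15] turn [ -4.91 -23.67   2.41]
25 20
shift [-4.15  0.43 -5.11] turn [ -5.93 -28.51   3.52]
25 25
shift [-4.46  0.45 -6.07] turn [ -6.88 -33.38   3.65]
```

View pics/w15.png

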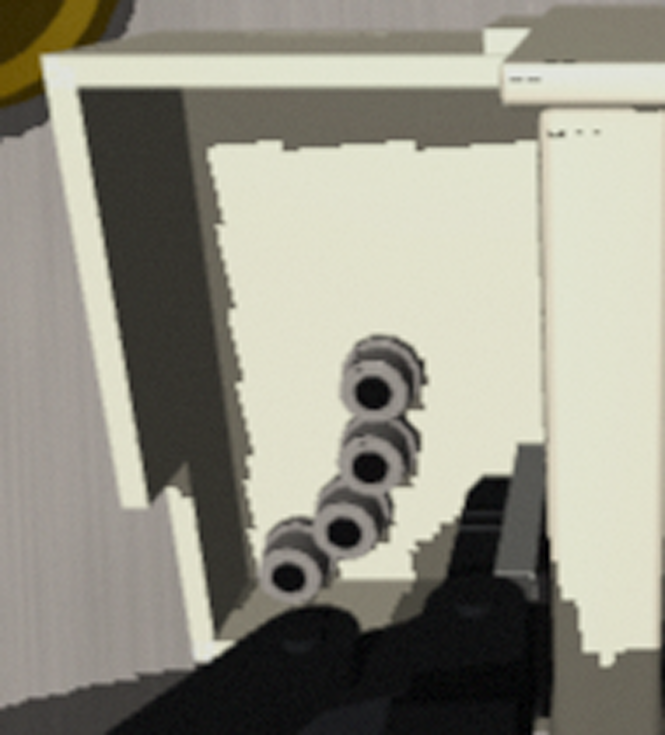

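The column has fanned out: (289,576), (345,532), (370,468) and (373,392). I'll swing back into the diagonal tilt.

Request:
{"fn": "apply_moves", "kwargs": {
  "motion": [0,-1.9,0.4,-1.5,-2,-9,1.2,0,-2.9,0.6,-2.9,-3.5,-17,1.3,0,-3.7,0.5,-4.1,-4.9,-23.7,2.4,0,-4.15,0.45,-5.1,-5.9,-28.5,3.5,0,-4.15,0.45,-5.1,-5.9,-28.5,3.5]
}}

```text
clock: 18.58
tcp_pos: [0.528, 0.2223, 0.327]
ee_rot: [0.182, 0.547, 0.112, 0.81]
wrist_force: [0.4, 0.3, -4.3]
gripper_width: 0.0147
```

```bash
python3 - <<'E'
from h import *
state()
for a,b,z in ((25,20,.21),(25,25,.21),(25,25,.17),(25,25,.165)):
    T,R=final(-6,a,b,z); print(a,b); plan(T,R)
d=cap('wrist');save(d,'w16.png',(150,120,340,330),3.5)
E
```

```text
corner [0.4709 0.2057 0.217 ] tote axes z comps x,y,z 0.336 0.418 0.844 tilt 32.4
25 20
shift [ 0.75 -0.34  0.11] turn [ 0.12  0.26 -0.31]
25 25
shift [ 0.03 -0.19 -0.58] turn [-0.95 -4.58 -0.17]
25 25
shift [ 3.4  -1.87 -1.93] turn [-0.95 -4.58 -0.17]
25 25
shift [ 3.82 -2.07 -2.09] turn [-0.95 -4.58 -0.17]
```

View pics/w16.png

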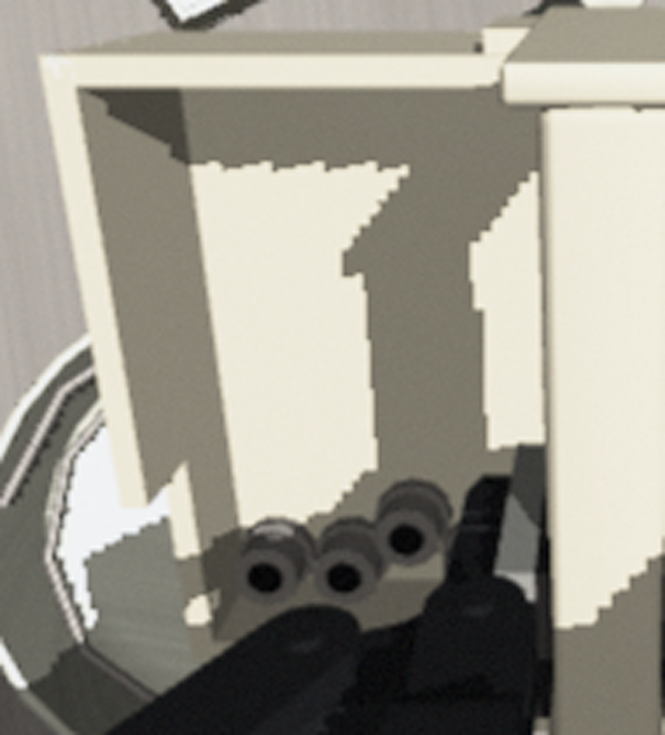

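```bash
python3 - <<'E'
from h import *
for a,b,z in ((24,24,.21),(20,28,.21),(17,30,.21)):
    T,R=final(-6,a,b,z); print(a,b); plan(T,R)
E
```

```text
24 24
shift [ 0.25 -0.1  -0.6 ] turn [-0.93 -3.56 -1.19]
20 28
shift [ 0.18  0.56 -1.23] turn [-2.48 -7.36 -4.96]
17 30
shift [ 0.3   1.01 -1.58] turn [-3.43 -9.27 -7.81]
```

Request:
{"fn": "apply_moves", "kwargs": {
  "motion": [0,0.2,-0.1,-0.4,-0.9,-3.5,-1.2,0,0.2,0.5,-1.2,-2.5,-7.3,-5,0,0.3,1,-1.6,-3.4,-9.3,-7.8,0,0.3,1,-1.6,-3.4,-9.3,-7.8]
}}

```text
clock: 19.12
tcp_pos: [0.5169, 0.2361, 0.323]
ee_rot: [0.129, 0.487, 0.058, 0.862]
wrist_force: [-0.1, 0.6, -4.0]
gripper_width: 0.0146
```

```bash
python3 - <<'E'
from h import *
state()
for a,b,z in ((10,30,.21),(0,30,.21),(-8,28,.21),(20,28,.21),(25,25,.21)):
    T,R=final(-6,a,b,z); print(a,b); plan(T,R)
d=cap('wrist');save(d,'w17.png',(150,120,340,330),3.5)
E
```

```text
corner [0.4747 0.2057 0.2092] tote axes z comps x,y,z 0.492 0.279 0.824 tilt 34.5
10 30
shift [ 0.69  0.93 -0.21] turn [-1.79  0.14 -6.69]
0 30
shift [ 2.    2.15 -0.55] turn [ -4.36   0.22 -16.23]
-8 28
shift [ 3.46  2.87 -0.67] turn [ -6.15   2.16 -23.95]
20 28
shift [-0.12 -0.53  0.31] turn [1.04 1.89 2.82]
25 25
shift [-0.11 -1.34  0.78] turn [2.74 4.66 7.55]
```

View pics/w17.png

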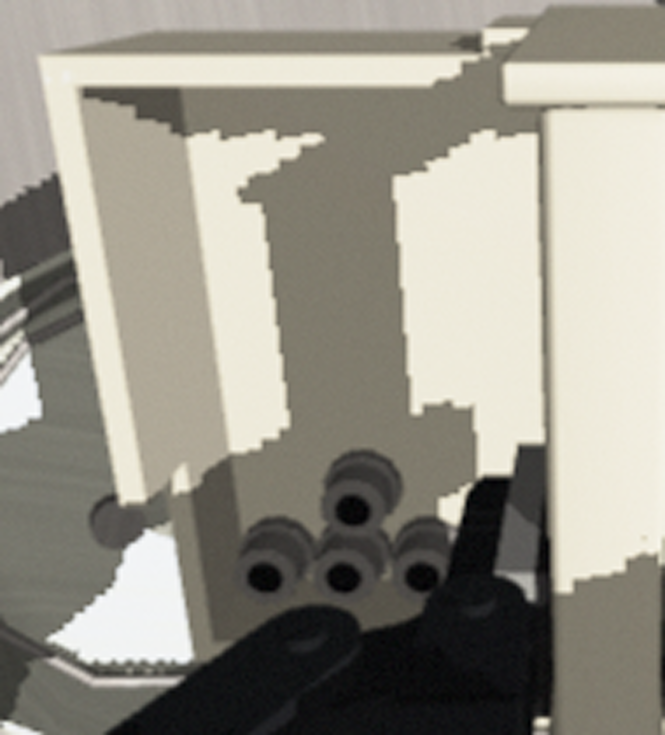

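All four are now in view in the corner: (265,577), (343,577) and (420,575) along the wall, with (352,512) on top. I'll hold a moment so the top one slides on, then go to the final diagonal tilt.

Request:
{"fn": "apply_moves", "kwargs": {
  "motion": [0,0,0,0,0,0,0,0,0,0,0,0,0,0,0,-0.1,-0.5,0.3,1,1.9,2.8,0,-0.1,-1,0.55,1.9,3.3,5.2,0,-0.1,-1.3,0.8,2.7,4.6,7.5]
}}

```text
clock: 19.8
tcp_pos: [0.5231, 0.2197, 0.3243]
ee_rot: [0.18, 0.512, 0.108, 0.833]
wrist_force: [-0.7, -0.0, -4.0]
gripper_width: 0.0146
```

```bash
python3 - <<'E'
from h import *
state()
for a,b,z in ((25,25,.21),(25,25,.165)):
    T,R=final(-6,a,b,z); print(a,b); plan(T,R)
d=cap('wrist');save(d,'w18.png',(150,120,340,330),3.5)
E
```

```text
corner [0.4746 0.2033 0.2101] tote axes z comps x,y,z 0.411 0.41 0.814 tilt 35.5
25 25
shift [ 0.08  0.17 -0.09] turn [-0.13  0.19 -0.02]
25 25
shift [ 3.74 -1.68 -1.94] turn [-0.13  0.19 -0.02]
```

View pics/w18.png

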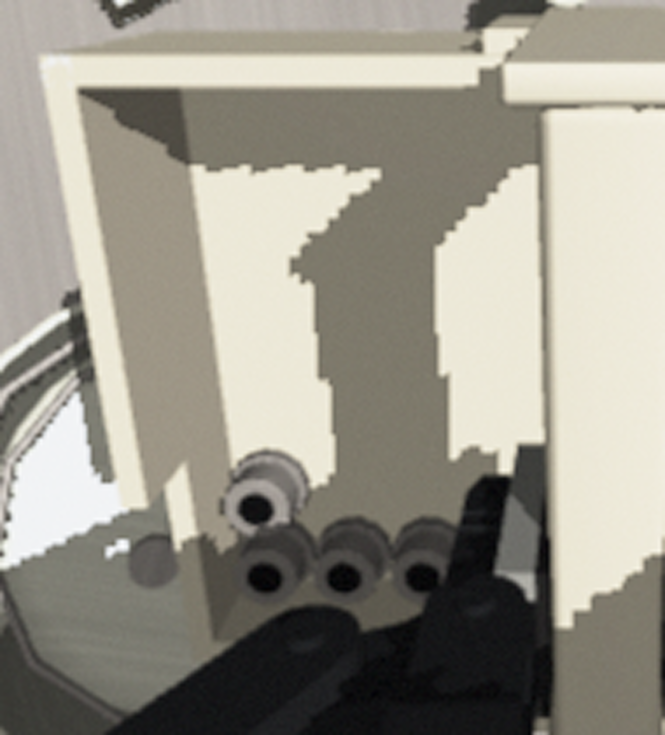

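Four inserts nest in the corner: three along the long wall plus one at (255,510) along the short wall. Now I'll lower gently towards the rim.

Request:
{"fn": "apply_moves", "kwargs": {
  "motion": [0,0.5,-0.1,-0.3,0,0,0,0,1.4,-0.5,-0.7,0,0,0,0,2.5,-1,-1.25,0,0,0,0,3.3,-1.45,-1.7,0,0,0,0,3.7,-1.7,-1.9,0,0,0]
}}

```text
clock: 20.48
tcp_pos: [0.5217, 0.222, 0.2778]
ee_rot: [0.179, 0.513, 0.107, 0.833]
wrist_force: [0.4, 0.3, -4.1]
gripper_width: 0.0145
```

Request:
{"fn": "apply_moves", "kwargs": {
  "motion": [0,0,0,0,0,0,0,0,0,0,0,0,0,0,0,0,0,0,0,0,0,0,0,0,0,0,0,0]
}}

```text
clock: 20.98
tcp_pos: [0.5224, 0.2219, 0.2795]
ee_rot: [0.179, 0.512, 0.107, 0.833]
wrist_force: [-0.1, 0.3, -4.0]
gripper_width: 0.0144
```

```bash
python3 - <<'E'
from h import *
state(); s=r.sense(); print(s['qvel'].round(3),s['gripper_width'],s['wrist_force'],s['joint_positions'].round(2))
d=cap('wrist');save(d,'w19.png',s=1.25)
c,R=corner();T=np.stack([R.apply([0,0,1]),R.apply([0,1,0]),R.apply([-1,0,0])]);o=-d['R'].T@d['t'];print('corner px',np.array(proj(d,c))*1.25)
d=cap('scene');save(d,'s19.png',s=1.25); print('scene corner',np.array(proj(d,c))*1.25)
d=cap('top');save(d,'t19.png',s=1.25)
E
```

```text
corner [0.4741 0.2053 0.1654] tote axes z comps x,y,z 0.412 0.409 0.814 tilt 35.5
[-0.     0.002  0.001 -0.003  0.002  0.003] 0.014369176251053386 [-0.13627542  0.32759724 -3.97625367] [ 0.25  0.1   2.1   0.6   0.43 -0.12]
corner px [275.36070498 354.91276736]
scene corner [454.10599057 198.9974458 ]
```

View pics/w19.png

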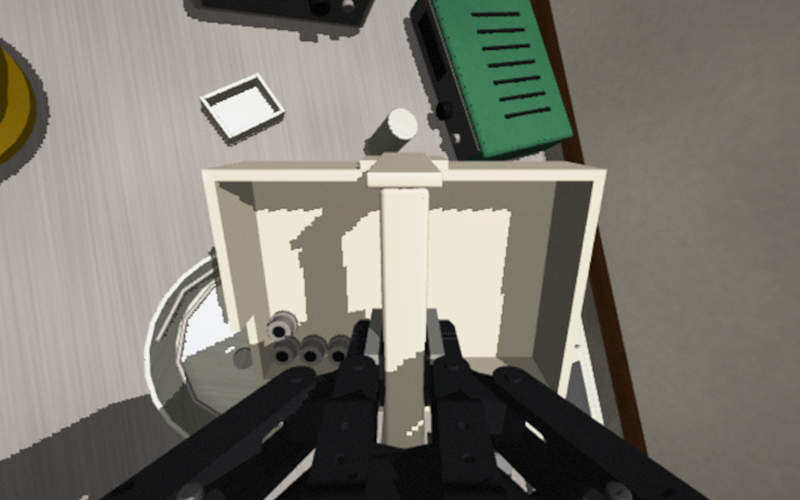

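View pics/s19.png

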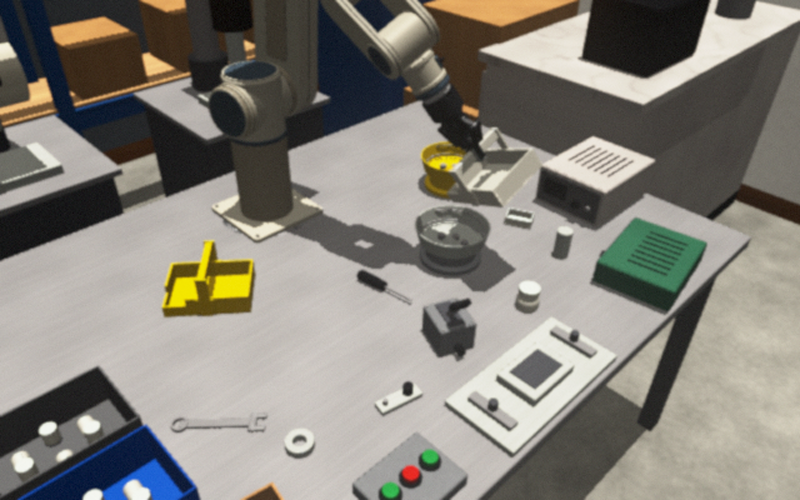

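View pics/t19.png

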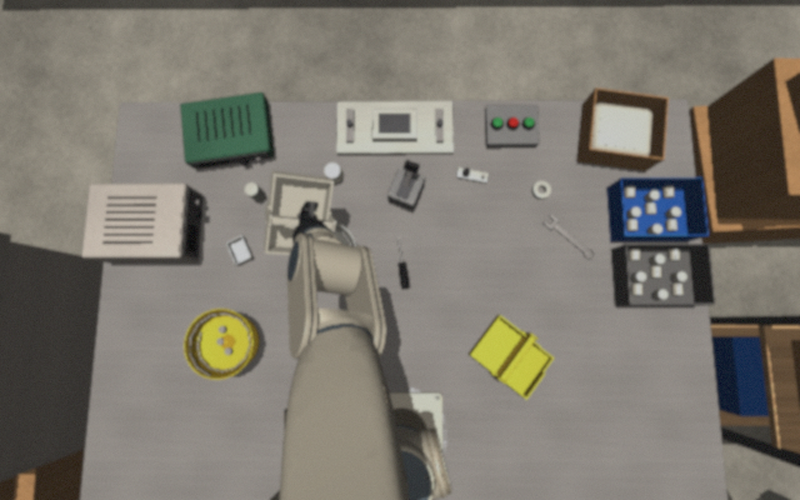

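The tote is still, tilted 35.5°, with its low corner at wrist (275,355). All four inserts are in the corner, at (280,330), (286,355), (312,350) and (340,350). The lever is off, and the other things look where they were. I'm handing in.

```bash
python3 -c "
from plant import job
print(job.hand_in())"
```

```text
the job is handed in; nothing more can be done
None
```

I flipped the isolator from on to off, then lifted the tote of inserts, tilted it, and handed in the job at about 21 s of the 54 s. No verdict came back.

- **Isolator:** I pushed the lever over with the closed fingers. The scene and top views showed the grip within about a pixel of where off should be, before I touched the tote.
- **Inserts:** They first settled in a single row along the long wall. I rocked the tilt back and forth to fold them into a tighter L: three at 9, 27 and 46 mm along the long wall, and one beside them on the short wall. I saw all four in the corner in the last wrist pictures, and none got out.
- **Final pose:** The tote is held still in the gripper, tilted 35.5°, with the opening steady at about 14.5 mm. The low corner, worked out from the arm's pose and the measured grasp, is at (0.474, 0.205, 0.165) m. The bowl centre measured (0.474, 0.205) m, so the corner is over the middle and about 70 mm above the rim.
- **Other things:** They looked unmoved in the last scene and top views. I judged that by eye and did not re-measure them.
- **Forces:** The wrist forces reported after each move stayed below 7 N.

None of my last checks failed. One was only rough: in the scene view the tote's outer wall hides the low corner, so there I could confirm its position to only about 10 pixels.

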